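# Fit up two steel pedestals for tack welding

## Task

Fit up the two pedestals ready for tacking, using only bare-steel parts: stand the round tube upright in the chalked circle on the round base flange and the square tube upright in the chalked square on the square base plate, turned in line with the chalk lines. Then lay the bare-steel top plates flat and centred on their tubes, the disc on the round tube and the square plate on the square tube, its edges in line with the tube's. Leave the red-primed tube, the red-primed plate and the blue welding magnet where they are.

Things in the scene. Friction and masses are not known exactly. Their poses are not given: they have to be found in the camera images.
- base_round_mark (a point): Centre of the chalked circle (50 mm across) on the upper face of the round base flange: dark steel disc, 110 mm diameter, 10 mm thick, four bolt holes; the point is 10 mm above the table, z up. Fixed. A strap clamp holds its +x edge: bar 26 mm wide, 42 to 116 mm out from the centre along +x, top 19 mm above the table; stud and nut 79 mm out, 44 mm tall.
- base_square_mark (a point): Centre of the chalked square (48 mm side) on the upper face of the square base plate: dark steel, 110 x 110 x 10 mm, four bolt holes; the point is 10 mm above the table, z up, x and y parallel to the edges and chalk lines. Fixed. A strap clamp holds its +x edge: bar 26 mm wide, 42 to 116 mm out from the centre along +x, top 19 mm above the table; stud and nut 79 mm out, 44 mm tall.
- round_tube_mid (a point): Bare bright steel round tube, 42 mm outside diameter, 60 mm tall, 3 mm wall, open at both ends, about 0.2 kg, standing upright and loose on the table. Point at its middle, half-way up (30 mm above its foot); z is its axis, upward.
- square_tube_mid (a point): Bare bright steel square tube, 40 x 40 mm outside, 60 mm tall, 3 mm wall, open at both ends, about 0.2 kg, standing upright and loose on the table. Point at its middle, half-way up (30 mm above its foot); z is its axis, upward, x and y square to its sides.
- round_cap_mid (a point): Bare bright steel disc, the top plate of the round pedestal: 60 mm diameter, 10 mm thick, lying flat and loose on the table, about 0.22 kg. Point at its middle, half-way through its thickness (5 mm above its underside); z up.
- square_cap_mid (a point): Bare bright steel square plate, the top plate of the square pedestal: 60 x 60 mm, 10 mm thick, lying flat and loose on the table, about 0.28 kg. Point at its middle, half-way through its thickness (5 mm above its underside); z up, x and y square to its edges.
- primed_tube_mid (a point): Red-oxide primed (dull red-brown) round tube, 42 mm outside diameter, 60 mm tall, 3 mm wall, open at both ends, about 0.2 kg, standing upright and loose on the table. Point at its middle, half-way up (30 mm above its foot); z is its axis, upward. A bystander: it stays where it is.
- primed_cap_mid (a point): Red-oxide primed (dull red-brown) square plate, 60 x 60 mm, 10 mm thick, lying flat and loose on the table, about 0.28 kg. Point at its middle, half-way through its thickness (5 mm above its underside); z up, x and y square to its edges. A bystander: it stays where it is.
- magnet_mid (a point): Welding magnet, a flat triangular frame, blue-painted faces on a steel core, 16 mm thick, all of it within 46 mm of this point, lying loose on the table; point half-way up (8 mm above its underside). A bystander: it stays where it is.
Things that resemble listed ones, but are neither listed nor needed, are in the scene too. Leave any black, green or yellow look-alike of the part that bears square_cap_mid alone.

How it is judged:
At the end, for the whole second after the job is handed in: Bare tubes upright (0.08 rad) on their own bases, within 10 mm of the chalk centres; bare top plates flat on their own tubes, within 10 mm of centre; square parts turned within 0.17 rad of base and tube; all at rest. Primed tube, primed plate and magnet within 25 mm of their start (horizontal distance between round_tube_mid and base_round_mark below 0.01 m and z of round_tube_mid in the frame of base_round_mark between 0.026 and 0.034 m and angle between each of round_tube_mid, round_cap_mid, square_tube_mid, square_cap_mid's own z axis and vertical below 0.08 rad and horizontal distance between round_cap_mid and round_tube_mid below 0.01 m and z of round_cap_mid in the frame of round_tube_mid between 0.031 and 0.039 m and linear speed of each of round_tube, round_cap, square_tube, square_cap below 0.02 m/s and horizontal distance between square_tube_mid and base_square_mark below 0.01 m and z of square_tube_mid in the frame of base_square_mark between 0.026 and 0.034 m and horizontal distance between square_cap_mid and square_tube_mid below 0.01 m and z of square_cap_mid in the frame of square_tube_mid between 0.031 and 0.039 m and (angle between the x axis of square_tube_mid and the x axis of base_square_mark, either way round below 0.17 rad or angle between the x axis of square_tube_mid and the y axis of base_square_mark, either way round below 0.17 rad) and (angle between the x axis of square_cap_mid and the x axis of square_tube_mid, either way round below 0.17 rad or angle between the x axis of square_cap_mid and the y axis of square_tube_mid, either way round below 0.17 rad) and distance of each of primed_tube_mid, primed_cap_mid, magnet_mid from where it was at the start of the episode below 0.025 m); the robot touches nothing.
It fails at once if the red primed tube is pushed or carried away (25 mm) (distance of primed_tube_mid from where it was at the start of the episode above 0.025 m).
It fails at once if the red primed plate is pushed or carried away (25 mm) (distance of primed_cap_mid from where it was at the start of the episode above 0.025 m).
It fails at once if the welding magnet is pushed or carried away (25 mm) (distance of magnet_mid from where it was at the start of the episode above 0.025 m).
It also fails if it takes over 122 s, if anything falls off the work surface, if the arm or the gripper's body presses on something with over 40 N, if the wrist force passes 120 N, or if a joint passes its speed limit or range.

## Robot

A 6-joint arm with a two-finger parallel gripper is mounted at the origin on the work surface. World frame = base frame: x ahead of the robot, y to its left, z up, the work surface at z = 0. Lengths are in m, angles in rad, forces in N, time in s.
With the tool pointing down it reaches from about 0.35 to 0.775 m from the base axis. Payload 7.3 kg.
Tool frame: the origin (TCP) lies between the finger pads; the fingertips stand ahead of it and the grasp point (between the pads) lies 6 mm ahead of it (robot.tip_extent is the x of the fingertips in the tool frame, in m); x points along the fingers, z is the direction in which the jaws open and shut, and the axes are right-handed (so a half turn about x gives the same grasp; the last joint's range is limited). The gripper opens to 92 mm and grips with 3 to 60 N. Pads are 19 mm wide; open, the fingers measure 130 mm over their backs; the gripper's body (75 mm by 190 mm) begins 47 mm behind the grasp point.
Start: joints at [-1.31, 0.342, 1.524, -0, 1.275, -0.146], TCP at [0.208, -0.482, 0.229] pointing down, gripper open.
Joint ranges: [-2.53, 2.53], [-0.77, 2.02], [0.04, 2.7], [-1, 4.14], [0.28, 2.66], [-3.11, 3.11]. Speed limits (rad/s): [2.57, 2.57, 3.14, 3.14, 3.14, 3.14].

## Interface

Orientations are given as [roll, pitch, yaw] about the fixed x, y, z axes, in that order (R = Rz(yaw) Ry(pitch) Rx(roll)).
In Python, from cell import robot gives the robot as it stands. The module is installed in compiled form; this text tells all that it offers.
- The arm moves only by the shell command python3 -m creep 'ROWS' [FORCE]. ROWS is JSON, a list of rows, each an object with "translation": the shift along the tool's x, y, z in m, a list of three; "twist": the turn, a rotation vector about the tool's x, y, z in rad, a list of three; "hand": the opening in per cent of the stroke, from 0 (shut) to 100 (fully open). A call has 1 to 5 rows; each row is the pose to reach, as a shift and turn from the pose measured when the call began, along the tool's axes at that moment; what a row does not reach only later rows make up. A row lasts 1/10 s, in which the tool goes at most 50 mm and 8.59 degrees, less where a joint would pass 70% of its speed; a pose out of reach is approached as far as the arm can. A call with a gripper value outside its range is refused whole. The fingers move at their own pace and stop on an object; FORCE is the grip in N (left out, the last holds). Time passes only in rows, so rows that repeat a pose let the fingers close. It gives the time, the measured TCP pose, the force and the opening at its end, in the units of the state.
- robot.observe(): the state, without advancing time (a new reading comes with each control period).
- robot.read_camera(name): name is "side" or "top" or "wrist"; returns the picture (384x512x3 uint8, blue, green, red); there is no depth.
- robot.calibration(name): a dict with "intrinsics" (3x3 intrinsics, pixels), "dist" ([k1, k2, p1, p2, k3] as OpenCV has them; the pictures are not rectified), "cam_to_world" (4x4, takes a point from camera to world coordinates); the wrist camera has in their place "mount" (4x4, takes a point from camera to tool coordinates, whose origin is the TCP and whose axes are the tool frame's). Camera axes: x right, y up, looking along -z (the intrinsics and any distortion apply to the point x, -y, -z); pixel columns grow to the right and rows downward; lengths in m; the calibration is good to about 2 mm. A picture is of the moment at which its call begins: read the wrist's pose just before it. calibration takes no time and is no camera call.
- robot.hand_in(): hands the job in, once; it reports no verdict.
The state is a dict: "time": time; "qpos": joint angles; "qvel": joint speeds; "joint_efforts": joint torques, N m; "tool_pos": TCP position; "tool_rot": TCP orientation; "contact_force": force on the tool from outside, world axes, zero at the start; "torque": the same for the moment, N m; "opening": finger opening in m.
Only numpy, scipy, OpenCV 4.12 (cv2) and the standard library are available. Lean on these libraries where they do the work, as an engineer would, in place of code of your own. Each camera call takes 0.05 s, during which the arm holds its last target. There are 200 camera calls.

## Working session

There is one attempt and no reset: what is moved stays moved. The work goes in short steps, Python scripts to look and compute and a shell command to move; the robot and the scene stay as the last step left them, time stands still between calls to the robot, and variables do not carry over. Pictures are saved under pics/ and viewed, about 12 in all and at most 16, crops included, and the job is handed in when it is done.

```bash
mkdir -p pics; python3 - <<'E'
from cell import robot
import cv2
s=robot.observe();print(s['time'],s['tool_pos'],s['tool_rot'],s['opening'],robot.tip_extent)
for n in('side','top'):
    im=robot.read_camera(n);cv2.imwrite(f'pics/{n}0.png',im)
    c=robot.calibration(n);print(n,c)
print(robot.calibration('wrist'))
E
```

```text
0.0 [ 0.20761941 -0.48176524  0.22794116] [3.00729025 1.56926311 1.84325435] 0.09184405502821538 0.025
side {'intrinsics': array([[499.99284167,   0.        , 249.50885784],
       [  0.        , 499.99284167, 192.08473356],
       [  0.        ,   0.        ,   1.        ]]), 'dist': array([-0.15241516,  0.        ,  0.        ,  0.        ,  0.        ]), 'cam_to_world': array([[ 0.97961448,  0.13964017, -0.14441638,  0.25311967],
       [-0.2007143 ,  0.71014118, -0.67484315, -0.94751563],
       [ 0.00832081,  0.69007255,  0.72369236,  1.00488298],
       [ 0.        ,  0.        ,  0.        ,  1.        ]])}
top {'intrinsics': array([[426.83339171,   0.        , 253.16410904],
       [  0.        , 426.83339171, 195.34805124],
       [  0.        ,   0.        ,   1.        ]]), 'dist': array([0.02825394, 0.        , 0.        , 0.        , 0.        ]), 'cam_to_world': array([[-1.00659587e-02,  9.94934232e-01, -1.00022747e-01,
         3.18970160e-01],
       [-9.99948422e-01, -1.01507858e-02, -3.39169586e-04,
        -4.26960176e-02],
       [-1.35276091e-03,  1.00014174e-01,  9.94985093e-01,
         1.41478562e+00],
       [ 0.00000000e+00,  0.00000000e+00,  0.00000000e+00,
         1.00000000e+00]])}
{'intrinsics': array([[268.33932905,   0.        , 258.45522948],
       [  0.        , 268.33932905, 190.08795553],
       [  0.        ,   0.        ,   1.        ]]), 'dist': array([0.00756338, 0.        , 0.        , 0.        , 0.        ]), 'mount': array([[-2.30972395e-04,  2.73340456e-01, -9.61917326e-01,
        -1.56534784e-01],
       [-1.50041805e-04,  9.61917331e-01,  2.73340494e-01,
         7.49634820e-02],
       [ 9.99999962e-01,  2.07461920e-04, -1.81163854e-04,
         9.90927527e-05],
       [ 0.00000000e+00,  0.00000000e+00,  0.00000000e+00,
         1.00000000e+00]])}
```

View pics/top0.png

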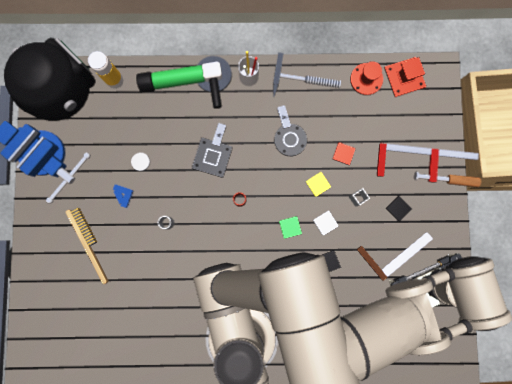

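View pics/side0.png

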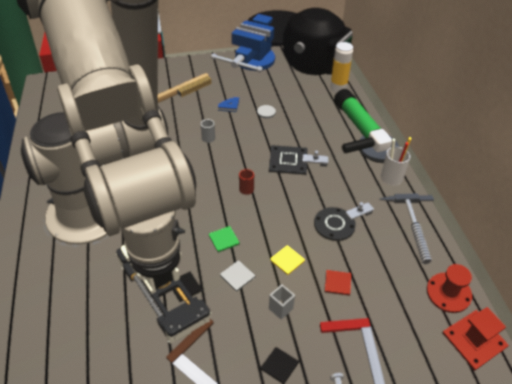

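Candidates in the top view: the bare plate is the white-grey square at (325,222). The yellow (318,184), green (291,227) and black (398,208; 330,262) squares are look-alikes, and the red one (344,153) is primed. The round cap is at (140,161), the round tube at (165,222) and the square tube at (360,197). The red tube is at (239,199). I'll confirm in an enlarged crop and measure.

```bash
cat > h.py <<'E'
import numpy as np, cv2
from cell import robot
from scipy.spatial.transform import Rotation as R
def tool():
    s=robot.observe(); T=np.eye(4); T[:3,:3]=R.from_euler('xyz',s['tool_rot']).as_matrix(); T[:3,3]=s['tool_pos']; return T
def cam(n,T=None):
    c=robot.calibration(n); M=c['cam_to_world'] if n!='wrist' else (tool() if T is None else T)@c['mount']
    return c['intrinsics'],c['dist'],M
def ray(n,px,z,T=None):
    K,d,M=cam(n,T); u=cv2.undistortPoints(np.array(px,float).reshape(-1,1,2),K,d).reshape(-1,2)
    D=np.c_[u[:,0],-u[:,1],-np.ones(len(u))]@M[:3,:3].T; o=M[:3,3]
    return o+D*((z-o[2])/D[:,2])[:,None]
def proj(n,P,T=None):
    K,d,M=cam(n,T); P=np.atleast_2d(P); q=(P-M[:3,3])@M[:3,:3]; q=q*[1,-1,-1]
    return cv2.projectPoints(q,np.zeros(3),np.zeros(3),K,d)[0].reshape(-1,2)
def goto(p,jaw=None):
    """tool-frame shift to bring TCP to p, and turn about tool x bringing the jaw axis (mod 180) to angle jaw"""
    T=tool(); t=T[:3,:3].T@(np.array(p)-T[:3,3]); r=None
    # rotation to pointing exactly down with wanted jaw angle
    z=T[:3,2]; a=np.arctan2(z[1],z[0])
    if jaw is None: jaw=a
    b=a+(jaw-a+np.pi/2)%np.pi-np.pi/2
    zz=np.array([np.cos(b),np.sin(b),0]); xx=np.array([0,0,-1.]); G=np.c_[xx,np.cross(zz,xx),zz]
    r=R.from_matrix(T[:3,:3].T@G).as_rotvec()
    print('shift mm',np.round(t*1000,1),'twist',np.round(r,3),'jaw now',round(a,3),'q6',round(float(robot.observe()['qpos'][5]),2))
E
python3 - <<'E'
from h import *
im=cv2.imread('pics/top0.png')
for n,px,z in [('sqbase',(212,157),.01),('rbase',(290,139),.01),('rtube',(165,222),.06),('stube',(360,197),.06),('rcap',(140,161),.01),('scap',(325,222),.01),('ptube',(239,199),.06),('pcap',(344,153),.01),('magnet',(123,195),.01)]:
    p=ray('top',px,z)[0]; print(n,np.round(p,3),round(np.hypot(p[0],p[1]),3))
c=im[120:250,105:420]; cv2.imwrite('pics/crop0.png',cv2.resize(c,None,fx=2.5,fy=2.5,interpolation=cv2.INTER_CUBIC))
E
```

```text
sqbase [0.59  0.094 0.01 ] 0.598
rbase [ 0.649 -0.168  0.01 ] 0.67
rtube [0.373 0.238 0.06 ] 0.443
stube [ 0.446 -0.382  0.06 ] 0.588
rcap [0.579 0.333 0.01 ] 0.668
scap [ 0.37  -0.277  0.01 ] 0.462
ptube [0.444 0.003 0.06 ] 0.444
pcap [ 0.599 -0.347  0.01 ] 0.692
magnet [0.466 0.387 0.01 ] 0.606
```

View pics/crop0.png

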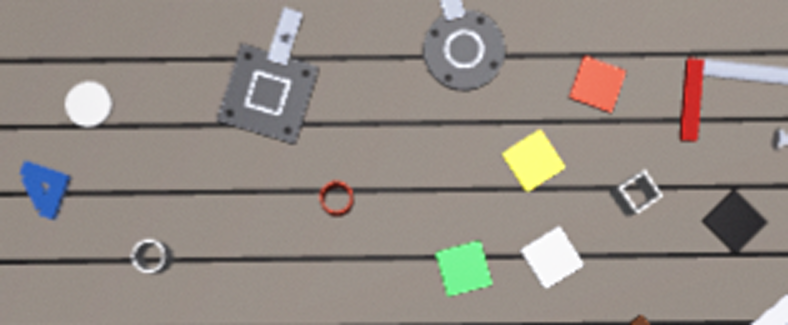

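The crop confirms it: the only bare square plate is the white one at crop (552,257). The others are yellow, green, black and red. Next I'll get shape fits from the top image.

```bash
cat >> h.py <<'E'
def rect(n,im,mask,z,near=None,T=None,ring=False):
    """contours of mask -> world points on z; returns centre,size,angle (deg mod 90)"""
    out=[]
    for c in cv2.findContours(mask.astype(np.uint8)*255,cv2.RETR_EXTERNAL,cv2.CHAIN_APPROX_NONE)[0]:
        if cv2.contourArea(c)<40: continue
        w=ray(n,c.reshape(-1,2),z,T)[:,:2]
        (cx,cy),s,a=cv2.minAreaRect((w*1000).astype(np.float32))
        if near is not None and np.hypot(cx/1000-near[0],cy/1000-near[1])>.05: continue
        out.append((round(cx,1),round(cy,1),np.round(s,1),round(a%90,1),'px',c.reshape(-1,2).mean(0).round(0)))
    return out
E
python3 - <<'E'
from h import *
im=cv2.imread('pics/top0.png'); hsv=cv2.cvtColor(im,cv2.COLOR_BGR2HSV)
m=(hsv[...,2]>165)&(hsv[...,1]<50)
for n,z,near in [('sqchalk',.01,(.59,.094)),('rchalk',.01,(.649,-.168)),('rtube',.06,(.373,.238)),('stube',.06,(.446,-.382)),('rcap',.01,(.579,.333)),('scap',.01,(.37,-.277))]:
    for r in rect('top',im,m,z,near): print(n,r)
goto([.446,-.382,.2])
E
```

```text
sqchalk (591.4, 94.6, array([51.7, 51.8]), 73.5, 'px', array([212., 157.]))
rchalk (650.4, -167.5, array([53.6, 51.1]), 89.4, 'px', array([290., 139.]))
stube (449.7, -385.5, array([43.8, 43.3]), 32.9, 'px', array([361., 196.]))
rcap (579.1, 333.3, array([60.9, 59.7]), 0.8, 'px', array([140., 161.]))
scap (368.5, -279.1, array([64.7, 63. ]), 30.2, 'px', array([326., 223.]))
shift mm [ 28.1 258.4   2.7] twist [-0.    -0.001 -0.   ] jaw now -1.164 q6 -0.15
```

```bash
python3 -m creep '[{"translation":[0.005,0.05,0.001],"twist":[-0.03,0,0],"hand":100},{"translation":[0.01,0.1,0.003],"twist":[-0.06,0,0],"hand":100},{"translation":[0.015,0.15,0.005],"twist":[-0.1,0,0],"hand":100},{"translation":[0.02,0.2,0.007],"twist":[-0.14,0,0],"hand":100},{"translation":[0.028,0.25,0.007],"twist":[-0.168,0,0],"hand":100}]' 20
python3 -m creep '[{"translation":[0,0.01,0],"twist":[0,0,0],"hand":100},{"translation":[0,0.01,0],"twist":[0,0,0],"hand":100},{"translation":[0,0.01,0],"twist":[0,0,0],"hand":100}]'
cat >> h.py <<'E'
def shot(name):
    T=tool(); im=robot.read_camera('wrist'); cv2.imwrite(f'pics/{name}.png',im); np.save(f'pics/{name}.npy',T); return im,T
E
python3 - <<'E'
from h import *
im,T=shot('w1'); hsv=cv2.cvtColor(im,cv2.COLOR_BGR2HSV)
print(proj('wrist',[.4497,-.3855,.06],T))
m=(hsv[...,2]>165)&(hsv[...,1]<50)
for r in rect('wrist',im,m,.06,(.4497,-.3855),T): print(r)
E
```

```text
time: 0.6
tool_pos: [0.4401, -0.3892, 0.2001]
tool_rot: [2.776, 1.57, 1.781]
contact_force: [0.4, -0.8, -0.2]
opening: 0.0921
time: 0.9
tool_pos: [0.4476, -0.3841, 0.2]
tool_rot: [-2.865, 1.569, 2.423]
contact_force: [-0.3, -0.4, -0.2]
opening: 0.0917
[[260.36981382 181.26808599]]
(450.2, -384.3, array([39.8, 40.8]), 33.0, 'px', array([260., 180.]))
```

View pics/w1.png

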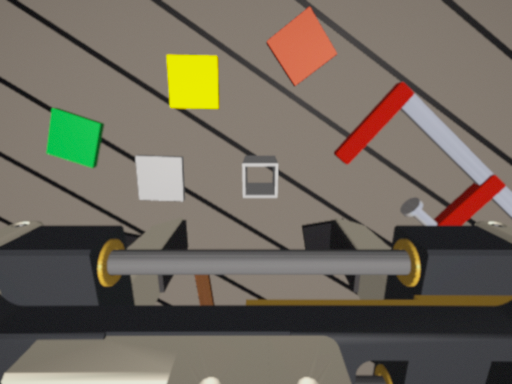

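The square tube is centred at (260,180) and aligned with the jaws. The bare plate is at (160,178).

```bash
python3 - <<'E'
from h import *
im=cv2.imread('pics/w1.png');T=np.load('pics/w1.npy'); hsv=cv2.cvtColor(im,cv2.COLOR_BGR2HSV)
m=(hsv[...,2]>165)&(hsv[...,1]<50)
for r in rect('wrist',im,m,.01,(.369,-.279),T): print(r)
goto([.4502,-.3845,.046],np.deg2rad(33-90))
E
```

```text
(369.3, -278.2, array([60.3, 59.9]), 30.9, 'px', array([159., 178.]))
shift mm [154.2   2.6   1.8] twist [-0.001 -0.001  0.   ] jaw now -0.996 q6 0.16
```

Descend, close, lift.

```bash
python3 -m creep '[{"translation":[0.04,0.0026,0.0018],"twist":[0,0,0],"hand":100},{"translation":[0.08,0.0026,0.0018],"twist":[0,0,0],"hand":100},{"translation":[0.12,0.0026,0.0018],"twist":[0,0,0],"hand":100},{"translation":[0.154,0.0026,0.0018],"twist":[0,0,0],"hand":100},{"translation":[0.154,0.0026,0.0018],"twist":[0,0,0],"hand":100}]'
python3 -m creep '[{"translation":[0,0,0],"twist":[0,0,0],"hand":35},{"translation":[0,0,0],"twist":[0,0,0],"hand":20},{"translation":[0,0,0],"twist":[0,0,0],"hand":20},{"translation":[0,0,0],"twist":[0,0,0],"hand":20},{"translation":[0,0,0],"twist":[0,0,0],"hand":20}]' 25
python3 -m creep '[{"translation":[0,0,0],"twist":[0,0,0],"hand":20},{"translation":[-0.03,0,0],"twist":[0,0,0],"hand":20},{"translation":[-0.07,0,0],"twist":[0,0,0],"hand":20},{"translation":[-0.1,0,0],"twist":[0,0,0],"hand":20},{"translation":[-0.1,0,0],"twist":[0,0,0],"hand":20}]'
python3 - <<'E'
from h import *
goto([.5914,.0946,.16],np.deg2rad(73.5)); print(robot.observe()['qpos'])
E
```

```text
time: 1.45
tool_pos: [0.4464, -0.3834, 0.0422]
tool_rot: [-2.944, 1.561, 2.341]
contact_force: [-0.7, -0.0, -0.9]
opening: 0.0917
time: 1.95
tool_pos: [0.4469, -0.3837, 0.0433]
tool_rot: [-2.938, 1.562, 2.346]
contact_force: [0.6, -0.3, 0.2]
opening: 0.0562
time: 2.45
tool_pos: [0.4494, -0.3862, 0.1483]
tool_rot: [-0.255, 1.57, -1.253]
contact_force: [0.1, -0.5, 0.8]
opening: 0.0195
shift mm [ -12.1  379.8 -327.2] twist [ 0.86   0.001 -0.   ] jaw now -0.998 q6 0.16
[-8.39051962e-01  5.34352445e-01  1.44687104e+00 -4.06943218e-04
  1.15952049e+00  1.59505771e-01]
```

The fingers close slowly, so they hadn't closed before the lift. I'll look again.

```bash
python3 -m creep '[{"translation":[-0.05,0,0],"twist":[0,0,0],"hand":100},{"translation":[-0.05,0,0],"twist":[0,0,0],"hand":100},{"translation":[-0.05,0,0],"twist":[0,0,0],"hand":100},{"translation":[-0.05,0,0],"twist":[0,0,0],"hand":100},{"translation":[-0.05,0,0],"twist":[0,0,0],"hand":100}]'
python3 -m creep '[{"translation":[0,0,0],"twist":[0,0,0],"hand":100},{"translation":[0,0,0],"twist":[0,0,0],"hand":100},{"translation":[0,0,0],"twist":[0,0,0],"hand":100},{"translation":[0,0,0],"twist":[0,0,0],"hand":100},{"translation":[0,0,0],"twist":[0,0,0],"hand":100}]'
python3 - <<'E'
from h import *
im,T=shot('w2'); hsv=cv2.cvtColor(im,cv2.COLOR_BGR2HSV)
m=(hsv[...,2]>165)&(hsv[...,1]<50)
for r in rect('wrist',im,m,.06,(.4497,-.3855),T): print(r)
goto([.4502,-.3845,.046],np.deg2rad(33-90))
E
```

```text
time: 2.95
tool_pos: [0.4487, -0.3855, 0.1964]
tool_rot: [-2.839, 1.568, 2.446]
contact_force: [0.2, -0.6, 0.4]
opening: 0.0548
time: 3.45
tool_pos: [0.4488, -0.3855, 0.1964]
tool_rot: [-2.831, 1.568, 2.454]
contact_force: [0.1, -0.5, 0.3]
opening: 0.0911
(450.1, -384.2, array([39.4, 40.8]), 32.8, 'px', array([258., 181.]))
shift mm [150.4   1.8   0.3] twist [-0.004 -0.002  0.001] jaw now -0.998 q6 0.16
```

View pics/w2.png

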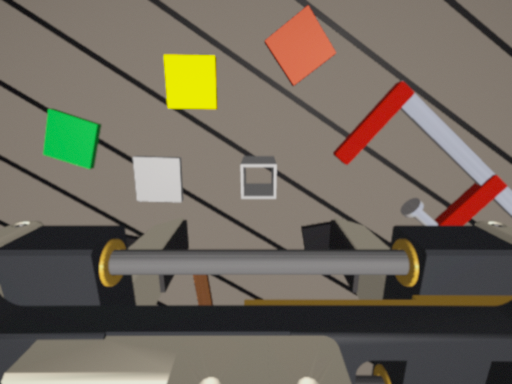

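The tube is untouched at (258,181). I'll retry and give the fingers time to close.

```bash
python3 -m creep '[{"translation":[0.05,0.002,0],"twist":[0,0,0],"hand":100},{"translation":[0.09,0.002,0],"twist":[0,0,0],"hand":100},{"translation":[0.12,0.002,0],"twist":[0,0,0],"hand":80},{"translation":[0.13,0.002,0],"twist":[0,0,0],"hand":75},{"translation":[0.13,0.002,0],"twist":[0,0,0],"hand":75}]'
python3 -m creep '[{"translation":[0.01,0,0],"twist":[0,0,0],"hand":75},{"translation":[0.019,0,0],"twist":[0,0,0],"hand":70},{"translation":[0.019,0,0],"twist":[0,0,0],"hand":70},{"translation":[0.019,0,0],"twist":[0,0,0],"hand":70}]'
python3 - <<'E'
from h import *
goto([.4502,-.3845,.046],np.deg2rad(33-90)); print(tool()[:3,3],robot.observe()['opening'])
E
```

```text
time: 4.0
tool_pos: [0.4498, -0.3838, 0.0655]
tool_rot: [-2.905, 1.566, 2.38]
contact_force: [0.4, -0.5, 1.2]
opening: 0.0723
time: 4.4
tool_pos: [0.4499, -0.3839, 0.0468]
tool_rot: [-2.904, 1.566, 2.381]
contact_force: [0.3, 0.1, 0.3]
opening: 0.0644
shift mm [ 0.8 -0.1  0.7] twist [-0.004 -0.004  0.001] jaw now -0.998 q6 0.16
[ 0.44989587 -0.38390694  0.04683055] 0.06439199076868146
```

```bash
python3 -m creep '[{"translation":[0,0,0],"twist":[0,0,0],"hand":20},{"translation":[0,0,0],"twist":[0,0,0],"hand":20},{"translation":[0,0,0],"twist":[0,0,0],"hand":20},{"translation":[0,0,0],"twist":[0,0,0],"hand":20},{"translation":[0,0,0],"twist":[0,0,0],"hand":20}]' 25
python3 -m creep '[{"translation":[0,0,0],"twist":[0,0,0],"hand":20},{"translation":[0,0,0],"twist":[0,0,0],"hand":20},{"translation":[0,0,0],"twist":[0,0,0],"hand":20}]'
python3 -m creep '[{"translation":[-0.02,0,0],"twist":[0,0,0],"hand":20},{"translation":[-0.05,0,0],"twist":[0,0,0],"hand":20},{"translation":[-0.08,0,0],"twist":[0,0,0],"hand":20},{"translation":[-0.11,0,0],"twist":[0,0,0],"hand":20},{"translation":[-0.11,0,0],"twist":[0,0,0],"hand":20}]'
python3 - <<'E'
from h import *
goto([.5914,.0946,.16],np.deg2rad(73.5)); print(robot.observe()['opening'])
E
```

```text
time: 4.9
tool_pos: [0.45, -0.384, 0.0471]
tool_rot: [-2.879, 1.567, 2.405]
contact_force: [-1.0, 0.7, 1.2]
opening: 0.0396
time: 5.2
tool_pos: [0.45, -0.384, 0.0471]
tool_rot: [-2.889, 1.567, 2.396]
contact_force: [-0.5, 0.8, -0.0]
opening: 0.0399
time: 5.7
tool_pos: [0.4518, -0.3859, 0.1612]
tool_rot: [0.077, 1.567, -0.921]
contact_force: [-0.2, -0.4, -1.3]
opening: 0.0401
shift mm [ 1.000e-01  3.776e+02 -3.283e+02] twist [ 0.86   0.003 -0.002] jaw now -0.998 q6 0.16
0.040128269446361955
```

```bash
python3 -m creep '[{"translation":[0,0.033,-0.029],"twist":[0.07,0,0],"hand":20},{"translation":[0,0.067,-0.058],"twist":[0.15,0,0],"hand":20},{"translation":[0,0.1,-0.087],"twist":[0.23,0,0],"hand":20},{"translation":[0,0.133,-0.116],"twist":[0.31,0,0],"hand":20},{"translation":[0,0.167,-0.145],"twist":[0.39,0,0],"hand":20}]'
python3 - <<'E'
from h import *
goto([.5914,.0946,.16],np.deg2rad(73.5))
E
```

```text
time: 6.2
tool_pos: [0.5131, -0.1716, 0.1593]
tool_rot: [-0.041, 1.569, -1.433]
contact_force: [0.9, -0.8, -1.1]
opening: 0.04
shift mm [  -1.2  124.3 -248. ] twist [ 0.467  0.002 -0.   ] jaw now -1.392 q6 0.93
```

```bash
python3 -m creep '[{"translation":[0,0.02,-0.04],"twist":[0.09,0,0],"hand":20},{"translation":[0,0.04,-0.08],"twist":[0.18,0,0],"hand":20},{"translation":[0,0.06,-0.12],"twist":[0.27,0,0],"hand":20},{"translation":[0,0.08,-0.16],"twist":[0.36,0,0],"hand":20},{"translation":[0,0.1,-0.195],"twist":[0.46,0,0],"hand":20}]'
python3 -m creep '[{"translation":[0,0,0],"twist":[0,0,0],"hand":20},{"translation":[0,0,0],"twist":[0,0,0],"hand":20}]'
python3 - <<'E'
from h import *
goto([.5914,.0946,.16],np.deg2rad(73.5))
im,T=shot('w3'); hsv=cv2.cvtColor(im,cv2.COLOR_BGR2HSV)
print(proj('wrist',[[.5914,.0946,.01],[.6504,-.1675,.01]],T))
m=(hsv[...,2]>150)&(hsv[...,1]<60)
for nn in [(.5914,.0946),(.65,-.1675)]:
  for r in rect('wrist',im,m,.01,nn,T): print(r)
E
```

```text
time: 6.7
tool_pos: [0.5762, 0.0404, 0.1574]
tool_rot: [-0.629, 1.568, -2.484]
contact_force: [1.2, 0.5, -1.6]
opening: 0.0398
time: 6.9
tool_pos: [0.5753, 0.0413, 0.1556]
tool_rot: [-0.959, 1.565, -2.811]
contact_force: [0.1, -0.3, -1.9]
opening: 0.0397
shift mm [ -4.6   0.6 -55.6] twist [0.007 0.003 0.005] jaw now -1.852 q6 1.79
[[210.55244552 179.80931432]
 [434.75924902  56.37199268]]
(592.2, 95.8, array([50.5, 50. ]), 73.8, 'px', array([209., 179.]))
(649.4, -167.9, array([51.1, 51.2]), 86.0, 'px', array([436.,  57.]))
(695.7, -157.0, array([32.7, 17.8]), 73.6, 'px', array([419.,   7.]))
```

View pics/w3.png

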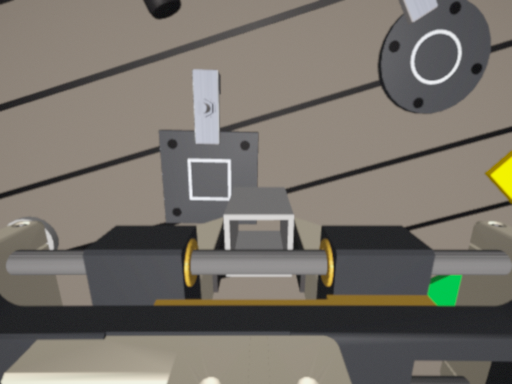

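The held tube is upright in the jaws. The chalk square is at (209,179) and the chalk circle at (436,57). The marks are at (592,95.4) and (649.7,-167.8) mm.

```bash
python3 -m creep '[{"translation":[0,0.001,-0.03],"twist":[0.007,0.003,0.005],"hand":20},{"translation":[0,0.001,-0.05],"twist":[0.007,0.003,0.005],"hand":20},{"translation":[0,0.001,-0.056],"twist":[0.007,0.003,0.005],"hand":20},{"translation":[0,0.001,-0.056],"twist":[0.007,0.003,0.005],"hand":20}]'
python3 -m creep '[{"translation":[0.03,0,0],"twist":[0,0,0],"hand":20},{"translation":[0.06,0,0],"twist":[0,0,0],"hand":20},{"translation":[0.08,0,0],"twist":[0,0,0],"hand":20},{"translation":[0.08,0,0],"twist":[0,0,0],"hand":20}]'
python3 - <<'E'
from h import *
goto([.592,.0954,.058],np.deg2rad(73.7))
E
```

```text
time: 7.35
tool_pos: [0.5917, 0.0929, 0.1554]
tool_rot: [0.27, 1.57, -1.591]
contact_force: [0.1, 0.1, -2.0]
opening: 0.04
time: 7.75
tool_pos: [0.5893, 0.091, 0.0723]
tool_rot: [-1.046, 1.564, -2.908]
contact_force: [-1.2, -0.3, -1.4]
opening: 0.0398
shift mm [14.3  1.4 -5.1] twist [-0.006  0.004  0.006] jaw now -1.862 q6 1.89
```

```bash
python3 -m creep '[{"translation":[0.003,0.001,-0.005],"twist":[-0.006,0.004,0.006],"hand":20},{"translation":[0.007,0.002,-0.006],"twist":[-0.006,0.004,0.006],"hand":20},{"translation":[0.01,0.002,-0.006],"twist":[-0.006,0.004,0.006],"hand":20},{"translation":[0.01,0.002,-0.006],"twist":[-0.006,0.004,0.006],"hand":20}]'
python3 - <<'E'
from h import *
goto([.592,.0954,.0575],np.deg2rad(73.7)); print(robot.observe()['contact_force'])
E
```

```text
time: 8.15
tool_pos: [0.593, 0.0961, 0.0626]
tool_rot: [2.512, 1.57, 0.656]
contact_force: [0.1, -0.0, -1.6]
opening: 0.0397
shift mm [ 5.1 -0.8  0.9] twist [-0.    -0.001 -0.   ] jaw now -1.856 q6 1.89
[ 0.06524291 -0.01549067 -1.57002958]
```

```bash
python3 -m creep '[{"translation":[0.002,-0.0008,0.001],"twist":[0,0,0],"hand":20},{"translation":[0.004,-0.0008,0.001],"twist":[0,0,0],"hand":20},{"translation":[0.0055,-0.0008,0.001],"twist":[0,0,0],"hand":20},{"translation":[0.006,-0.0008,0.001],"twist":[0,0,0],"hand":20}]'
python3 -m creep '[{"translation":[0,0,0],"twist":[0,0,0],"hand":20},{"translation":[0,0,0],"twist":[0,0,0],"hand":20}]'
```

```text
time: 8.55
tool_pos: [0.5921, 0.0953, 0.0571]
tool_rot: [2.195, 1.57, 0.339]
contact_force: [-2.5, -0.3, 5.7]
opening: 0.04
time: 8.75
tool_pos: [0.5922, 0.0953, 0.0571]
tool_rot: [2.086, 1.569, 0.231]
contact_force: [0.7, -0.1, -0.8]
opening: 0.0395
```

```bash
python3 -m creep '[{"translation":[0,0,0],"twist":[0,0,0],"hand":70},{"translation":[0,0,0],"twist":[0,0,0],"hand":70},{"translation":[0,0,0],"twist":[0,0,0],"hand":70},{"translation":[0,0,0],"twist":[0,0,0],"hand":70},{"translation":[0,0,0],"twist":[0,0,0],"hand":70}]'
python3 -m creep '[{"translation":[-0.03,0,0],"twist":[0,0,0],"hand":70},{"translation":[-0.07,0,0],"twist":[0,0,0],"hand":70},{"translation":[-0.11,0,0],"twist":[0,0,0],"hand":100},{"translation":[-0.14,0,0],"twist":[0,0,0],"hand":100},{"translation":[-0.14,0,0],"twist":[0,0,0],"hand":100}]'
python3 - <<'E'
from h import *
im,T=shot('w4'); hsv=cv2.cvtColor(im,cv2.COLOR_BGR2HSV)
m=(hsv[...,2]>165)&(hsv[...,1]<50)
for r in rect('wrist',im,m,.07,(.592,.0955),T): print(r)
goto([.373,.238,.2])
t=cv2.imread('pics/top0.png');h=cv2.cvtColor(t,cv2.COLOR_BGR2HSV)
mm=(h[...,2]>140)&(h[...,1]<50)
for r in rect('top',t,mm,.06,(.373,.238)): print(r)
E
```

```text
time: 9.25
tool_pos: [0.5922, 0.0953, 0.0571]
tool_rot: [2.112, 1.569, 0.256]
contact_force: [-0.8, 0.4, 0.3]
opening: 0.0644
time: 9.75
tool_pos: [0.5944, 0.0954, 0.2023]
tool_rot: [1.914, 1.56, 0.058]
contact_force: [0.0, -0.3, -0.9]
opening: 0.0839
(598.3, 93.5, array([40.3, 53.9]), 72.8, 'px', array([260., 175.]))
shift mm [  -1.8 -251.3  -75.1] twist [-0.    -0.002 -0.006] jaw now -1.855 q6 1.89
```

```bash
python3 -m creep '[{"translation":[0,-0.045,-0.013],"twist":[0,0,0],"hand":100},{"translation":[0,-0.09,-0.027],"twist":[0,0,0],"hand":100},{"translation":[0,-0.137,-0.041],"twist":[0,0,0],"hand":100},{"translation":[0,-0.18,-0.054],"twist":[0,0,0],"hand":100},{"translation":[0,-0.225,-0.067],"twist":[0,0,0],"hand":100}]'
python3 -m creep '[{"translation":[0,-0.02,-0.007],"twist":[0,0,0],"hand":100},{"translation":[0,-0.02,-0.007],"twist":[0,0,0],"hand":100},{"translation":[0,-0.02,-0.007],"twist":[0,0,0],"hand":100}]'
cat >> h.py <<'E'
def circ(im,T,z,near,d,lo=150):
    h=cv2.cvtColor(im,cv2.COLOR_BGR2HSV); m=((h[...,2]>lo)&(h[...,1]<50)).astype(np.uint8)*255
    for c in cv2.findContours(m,cv2.RETR_EXTERNAL,cv2.CHAIN_APPROX_NONE)[0]:
        if len(c)<20: continue
        w=ray('wrist',c.reshape(-1,2),z,T)[:,:2]*1000; (a,b),r=cv2.minEnclosingCircle(w.astype(np.float32)); e=cv2.fitEllipse(w.astype(np.float32))
        if np.hypot(a-near[0]*1000,b-near[1]*1000)<50: print('circle',round(a,1),round(b,1),'d',round(2*r,1),'want',d,'ellipse',np.round(e[0],1),np.round(e[1],1),c.reshape(-1,2).mean(0).round())
E
python3 - <<'E'
from h import *
im,T=shot('w5'); circ(im,T,.06,(.373,.238),42); goto([.373,.238,.2])
print(proj('wrist',[.373,.238,.06],T))
E
```

```text
time: 10.3
tool_pos: [0.3937, 0.2232, 0.1969]
tool_rot: [1.784, 1.567, -0.072]
contact_force: [-0.3, -0.3, -0.7]
opening: 0.0917
time: 10.6
tool_pos: [0.3762, 0.2355, 0.1961]
tool_rot: [1.547, 1.568, -0.308]
contact_force: [1.0, -0.7, 0.6]
opening: 0.092
circle 374.4 242.2 d 43.5 want 42 ellipse [374.4 242.1] [42.  42.4] [254. 186.]
shift mm [-3.8 -4.5 -1.6] twist [-0.    -0.    -0.004] jaw now -1.856 q6 2.24
[[257.73176609 186.5714746 ]]
```

View pics/w5.png

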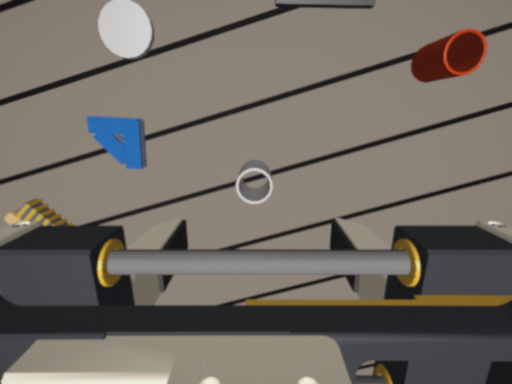

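The bright round tube rim is at (254,186), diameter 42 mm as expected.

```bash
python3 -m creep '[{"translation":[0.04,-0.0036,-0.0058],"twist":[0,0,-0.002],"hand":100},{"translation":[0.08,-0.0036,-0.0058],"twist":[0,0,-0.002],"hand":100},{"translation":[0.11,-0.0036,-0.0058],"twist":[0,0,-0.002],"hand":80},{"translation":[0.125,-0.0036,-0.0058],"twist":[0,0,-0.002],"hand":75},{"translation":[0.125,-0.0036,-0.0058],"twist":[0,0,-0.002],"hand":75}]'
python3 - <<'E'
from h import *
goto([.3744,.2421,.046])
E
```

```text
time: 11.15
tool_pos: [0.3751, 0.2402, 0.0688]
tool_rot: [-0.634, 1.567, -2.492]
contact_force: [0.5, 1.2, 0.8]
opening: 0.0724
shift mm [22.8 -1.1 -1.7] twist [-0.     0.003  0.002] jaw now -1.858 q6 2.26
```

```bash
python3 -m creep '[{"translation":[0.01,-0.001,-0.0017],"twist":[0,0.003,0.002],"hand":75},{"translation":[0.018,-0.001,-0.0017],"twist":[0,0.003,0.002],"hand":70},{"translation":[0.022,-0.001,-0.0017],"twist":[0,0.003,0.002],"hand":70},{"translation":[0.022,-0.001,-0.0017],"twist":[0,0.003,0.002],"hand":70}]'
python3 -m creep '[{"translation":[0,0,0],"twist":[0,0,0],"hand":20},{"translation":[0,0,0],"twist":[0,0,0],"hand":20},{"translation":[0,0,0],"twist":[0,0,0],"hand":20},{"translation":[0,0,0],"twist":[0,0,0],"hand":20},{"translation":[0,0,0],"twist":[0,0,0],"hand":20}]' 25
python3 -m creep '[{"translation":[0,0,0],"twist":[0,0,0],"hand":20},{"translation":[0,0,0],"twist":[0,0,0],"hand":20},{"translation":[0,0,0],"twist":[0,0,0],"hand":20}]'
python3 -m creep '[{"translation":[-0.02,0,0],"twist":[0,0,0],"hand":20},{"translation":[-0.05,0,0],"twist":[0,0,0],"hand":20},{"translation":[-0.08,0,0],"twist":[0,0,0],"hand":20},{"translation":[-0.12,0,0],"twist":[0,0,0],"hand":20},{"translation":[-0.12,0,0],"twist":[0,0,0],"hand":20}]'
python3 - <<'E'
from h import *
goto([.6497,-.1678,.17],np.deg2rad(-74)); print(robot.observe()['qpos'])
E
```

```text
time: 11.55
tool_pos: [0.3748, 0.2419, 0.0468]
tool_rot: [-0.928, 1.57, -2.786]
contact_force: [0.7, 0.1, 0.1]
opening: 0.0646
time: 12.05
tool_pos: [0.375, 0.2419, 0.0471]
tool_rot: [-0.464, 1.571, -2.322]
contact_force: [0.0, -0.7, 2.2]
opening: 0.0409
time: 12.35
tool_pos: [0.375, 0.242, 0.0471]
tool_rot: [-0.205, 1.571, -2.063]
contact_force: [-0.5, -0.3, 2.0]
opening: 0.0411
time: 12.85
tool_pos: [0.3774, 0.2431, 0.1713]
tool_rot: [2.262, 1.562, 0.405]
contact_force: [0.3, 0.5, -1.5]
opening: 0.0412
shift mm [  2.1 377.5 317.1] twist [-0.566 -0.004 -0.008] jaw now -1.858 q6 2.26
[4.01291757e-01 2.59861733e-01 1.81683886e+00 3.30178616e-05
 1.05607332e+00 2.25904969e+00]
```

```bash
python3 -m creep '[{"translation":[0,0.036,0.03],"twist":[-0.05,0,-0.004],"hand":20},{"translation":[0,0.073,0.061],"twist":[-0.11,0,-0.004],"hand":20},{"translation":[0,0.11,0.092],"twist":[-0.17,0,-0.004],"hand":20},{"translation":[0,0.147,0.123],"twist":[-0.23,0,-0.004],"hand":20},{"translation":[0,0.184,0.154],"twist":[-0.28,0,-0.004],"hand":20}]'
python3 - <<'E'
from h import *
goto([.6497,-.1678,.17],np.deg2rad(-74))
E
```

```text
time: 13.35
tool_pos: [0.5104, 0.0416, 0.1704]
tool_rot: [2.668, 1.566, 1.092]
contact_force: [0.7, 0.6, -1.6]
opening: 0.0412
shift mm [-2.000e-01  1.402e+02  2.088e+02] twist [-0.284 -0.004 -0.003] jaw now -1.575 q6 1.5
```

```bash
python3 -m creep '[{"translation":[0,0.03,0.04],"twist":[-0.06,0,-0.002],"hand":20},{"translation":[0,0.058,0.08],"twist":[-0.12,0,-0.002],"hand":20},{"translation":[0,0.085,0.12],"twist":[-0.18,0,-0.002],"hand":20},{"translation":[0,0.11,0.16],"twist":[-0.24,0,-0.002],"hand":20},{"translation":[0,0.125,0.185],"twist":[-0.284,-0.004,-0.002],"hand":20}]'
python3 -m creep '[{"translation":[0,0,0],"twist":[0,0,0],"hand":20},{"translation":[0,0,0],"twist":[0,0,0],"hand":20}]'
python3 - <<'E'
from h import *
im,T=shot('w6'); circ(im,T,.01,(.6497,-.1678),50); goto([.6497,-.1678,.17],np.deg2rad(-74))
E
```

```text
time: 13.85
tool_pos: [0.6352, -0.1472, 0.1676]
tool_rot: [-2.079, 1.57, 2.912]
contact_force: [0.4, -0.1, -2.2]
opening: 0.0411
time: 14.05
tool_pos: [0.6342, -0.1474, 0.1651]
tool_rot: [-2.228, 1.566, 2.762]
contact_force: [-0.5, 0.2, -1.6]
opening: 0.0412
circle 649.5 -167.9 d 52.4 want 50 ellipse [ 649.5 -167.7] [50.4 51.3] [279. 171.]
shift mm [-4.3  9.  24.8] twist [-0.001 -0.003  0.003] jaw now -1.292 q6 0.95
```

View pics/w6.png

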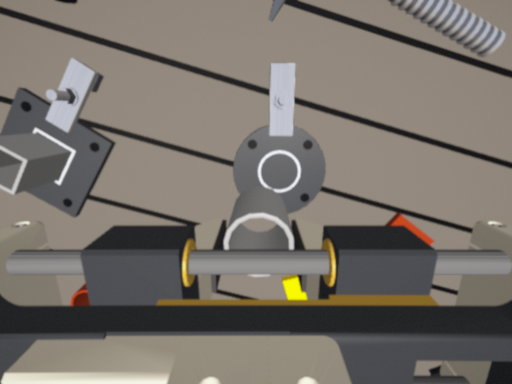

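The chalk circle is centred at (279,171), 50 mm across as it should be, with the clamp square to the jaws.

```bash
python3 -m creep '[{"translation":[0,0.005,0.015],"twist":[0,-0.003,0.003],"hand":20},{"translation":[0,0.009,0.025],"twist":[0,-0.003,0.003],"hand":20},{"translation":[0.03,0.009,0.026],"twist":[0,-0.003,0.003],"hand":20},{"translation":[0.06,0.009,0.026],"twist":[0,-0.003,0.003],"hand":20},{"translation":[0.08,0.009,0.026],"twist":[0,-0.003,0.003],"hand":20}]'
python3 -m creep '[{"translation":[0,0,0],"twist":[0,0,0],"hand":20},{"translation":[0,0,0],"twist":[0,0,0],"hand":20}]'
python3 - <<'E'
from h import *
goto([.6497,-.1678,.058],np.deg2rad(-74))
E
```

```text
time: 14.6
tool_pos: [0.6481, -0.1665, 0.0834]
tool_rot: [-2.225, 1.567, 2.767]
contact_force: [-0.2, -0.4, -1.4]
opening: 0.0413
time: 14.8
tool_pos: [0.6477, -0.1649, 0.0835]
tool_rot: [-2.281, 1.566, 2.712]
contact_force: [-0.1, 0.2, -1.0]
opening: 0.0411
shift mm [25.5  1.2  3.4] twist [ 0.002 -0.003  0.004] jaw now -1.29 q6 0.93
```

```bash
python3 -m creep '[{"translation":[0.006,0.0012,0.0034],"twist":[0,-0.003,0.004],"hand":20},{"translation":[0.012,0.0012,0.0034],"twist":[0,-0.003,0.004],"hand":20},{"translation":[0.018,0.0012,0.0034],"twist":[0,-0.003,0.004],"hand":20},{"translation":[0.021,0.0012,0.0034],"twist":[0,-0.003,0.004],"hand":20},{"translation":[0.021,0.0012,0.0034],"twist":[0,-0.003,0.004],"hand":20}]'
python3 - <<'E'
from h import *
goto([.6497,-.1678,.0571],np.deg2rad(-74))
E
```

```text
time: 15.3
tool_pos: [0.6493, -0.1677, 0.0619]
tool_rot: [-2.451, 1.569, 2.542]
contact_force: [0.3, 1.3, -2.0]
opening: 0.0414
shift mm [4.8 0.3 0.2] twist [ 0.002 -0.001  0.001] jaw now -1.29 q6 0.92
```

```bash
python3 -m creep '[{"translation":[0.002,0.0003,0.0002],"twist":[0,0,0],"hand":20},{"translation":[0.004,0.0003,0.0002],"twist":[0,0,0],"hand":20},{"translation":[0.0052,0.0003,0.0002],"twist":[0,0,0],"hand":20},{"translation":[0.0057,0.0003,0.0002],"twist":[0,0,0],"hand":20}]'
python3 -m creep '[{"translation":[0,0,0],"twist":[0,0,0],"hand":20},{"translation":[0,0,0],"twist":[0,0,0],"hand":70},{"translation":[0,0,0],"twist":[0,0,0],"hand":70},{"translation":[0,0,0],"twist":[0,0,0],"hand":70},{"translation":[0,0,0],"twist":[0,0,0],"hand":70}]'
python3 -m creep '[{"translation":[0,0,0],"twist":[0,0,0],"hand":70},{"translation":[-0.03,0,0],"twist":[0,0,0],"hand":70},{"translation":[-0.07,0,0],"twist":[0,0,0],"hand":100},{"translation":[-0.11,0,0],"twist":[0,0,0],"hand":100},{"translation":[-0.14,0,0],"twist":[0,0,0],"hand":100}]'
python3 - <<'E'
from h import *
im,T=shot('w7'); circ(im,T,.07,(.6497,-.1678),42,185)
goto([.3693,-.2782,.2],np.deg2rad(30.9-90)); print(robot.observe()['qpos'][5])
E
```

```text
time: 15.7
tool_pos: [0.6499, -0.1679, 0.0571]
tool_rot: [-2.908, 1.57, 2.086]
contact_force: [-1.9, 1.6, 7.6]
opening: 0.0409
time: 16.2
tool_pos: [0.65, -0.1679, 0.057]
tool_rot: [-2.975, 1.57, 2.018]
contact_force: [-0.5, 1.5, 0.4]
opening: 0.0638
time: 16.7
tool_pos: [0.6505, -0.1682, 0.2]
tool_rot: [1.078, 1.568, -0.212]
contact_force: [0.5, 1.1, 0.3]
opening: 0.0838
circle 656.4 -165.6 d 53.2 want 42 ellipse [ 655.5 -166.5] [40.4 52. ] [258. 174.]
shift mm [   3.  -302.3   26.5] twist [-0.258  0.007 -0.008] jaw now -1.29 q6 0.92
0.9225279915993242
```

```bash
python3 -m creep '[{"translation":[0,-0.04,0.002],"twist":[-0.05,0,0],"hand":100},{"translation":[0,-0.09,0.005],"twist":[-0.1,0,0],"hand":100},{"translation":[0,-0.138,0.01],"twist":[-0.15,0,0],"hand":100},{"translation":[0,-0.186,0.015],"twist":[-0.2,0,0],"hand":100},{"translation":[0,-0.234,0.02],"twist":[-0.258,0.007,-0.004],"hand":100}]'
python3 - <<'E'
from h import *
goto([.3693,-.2782,.2],np.deg2rad(30.9-90))
E
```

```text
time: 17.25
tool_pos: [0.4312, -0.2531, 0.2035]
tool_rot: [1.323, 1.567, 0.294]
contact_force: [-0.3, -0.7, 0.3]
opening: 0.0916
shift mm [  3.3 -66.  -10.4] twist [ 0.003  0.001 -0.004] jaw now -1.029 q6 0.34
```

```bash
python3 -m creep '[{"translation":[0.003,-0.03,-0.005],"twist":[0,0,-0.003],"hand":100},{"translation":[0.003,-0.055,-0.01],"twist":[0,0,-0.003],"hand":100},{"translation":[0.003,-0.066,-0.011],"twist":[0,0,-0.003],"hand":86},{"translation":[0.003,-0.066,-0.011],"twist":[0,0,-0.003],"hand":86}]'
python3 - <<'E'
from h import *
im,T=shot('w8'); h=cv2.cvtColor(im,cv2.COLOR_BGR2HSV); m=(h[...,2]>165)&(h[...,1]<50)
for r in rect('wrist',im,m,.01,(.369,-.278),T): print(r); p=r
goto([p[0]/1000,p[1]/1000,.028],np.deg2rad(p[3]-90))
E
```

```text
time: 17.65
tool_pos: [0.3684, -0.2783, 0.2005]
tool_rot: [0.566, 1.569, -0.465]
contact_force: [-0.7, 0.3, 0.1]
opening: 0.0815
(369.3, -278.5, array([59.2, 59.7]), 30.9, 'px', array([258., 172.]))
shift mm [ 1.725e+02 -5.000e-01  1.000e-01] twist [ 0.001  0.002 -0.001] jaw now -1.03 q6 0.22
```

```bash
python3 -m creep '[{"translation":[0.04,0,0],"twist":[0,0.002,0],"hand":86},{"translation":[0.08,0,0],"twist":[0,0.002,0],"hand":86},{"translation":[0.12,0,0],"twist":[0,0.002,0],"hand":86},{"translation":[0.145,0,0],"twist":[0,0.002,0],"hand":86},{"translation":[0.145,0,0],"twist":[0,0.002,0],"hand":86}]'
python3 - <<'E'
from h import *
goto([.3693,-.2784,.028],np.deg2rad(30.9-90)); print(robot.observe()['opening'])
E
```

```text
time: 18.2
tool_pos: [0.3692, -0.2761, 0.0525]
tool_rot: [3.115, 1.564, 2.086]
contact_force: [-0.1, -0.0, 0.4]
opening: 0.0791
shift mm [24.5 -1.1  2.2] twist [ 0.003 -0.007 -0.   ] jaw now -1.029 q6 0.22
0.07907413698716823
```

```bash
python3 -m creep '[{"translation":[0.008,-0.001,0.002],"twist":[0.003,-0.006,0],"hand":86},{"translation":[0.015,-0.001,0.002],"twist":[0.003,-0.006,0],"hand":86},{"translation":[0.021,-0.001,0.002],"twist":[0.003,-0.006,0],"hand":86},{"translation":[0.023,-0.001,0.002],"twist":[0.003,-0.006,0],"hand":86},{"translation":[0.023,-0.001,0.002],"twist":[0.003,-0.006,0],"hand":86}]'
python3 - <<'E'
from h import *
goto([.3693,-.2784,.0275],np.deg2rad(30.9-90)); print(robot.observe()['contact_force'])
E
```

```text
time: 18.7
tool_pos: [0.3694, -0.2783, 0.0296]
tool_rot: [2.572, 1.57, 1.54]
contact_force: [-0.4, 0.9, 0.2]
opening: 0.0787
shift mm [ 2.1 -0.1  0.1] twist [-0. -0. -0.] jaw now -1.032 q6 0.22
[-0.39074237  0.85376824  0.23825895]
```

Lower by 2 mm more, grip at 35 N, and lift.

```bash
python3 -m creep '[{"translation":[0.002,0,0],"twist":[0,0,0],"hand":75},{"translation":[0.002,0,0],"twist":[0,0,0],"hand":60},{"translation":[0.002,0,0],"twist":[0,0,0],"hand":50},{"translation":[0.002,0,0],"twist":[0,0,0],"hand":50},{"translation":[0.002,0,0],"twist":[0,0,0],"hand":50}]' 35
python3 -m creep '[{"translation":[0,0,0],"twist":[0,0,0],"hand":50},{"translation":[0,0,0],"twist":[0,0,0],"hand":50},{"translation":[0,0,0],"twist":[0,0,0],"hand":50}]'
python3 -m creep '[{"translation":[-0.02,0,0],"twist":[0,0,0],"hand":50},{"translation":[-0.05,0,0],"twist":[0,0,0],"hand":50},{"translation":[-0.085,0,0],"twist":[0,0,0],"hand":50},{"translation":[-0.12,0,0],"twist":[0,0,0],"hand":50},{"translation":[-0.14,0,0],"twist":[0,0,0],"hand":50}]'
python3 - <<'E'
from h import *
goto([.592,.0954,.17],np.deg2rad(73.7))
E
```

```text
time: 19.2
tool_pos: [0.3694, -0.2783, 0.0277]
tool_rot: [2.199, 1.57, 1.167]
contact_force: [0.1, 0.0, -0.2]
opening: 0.047
time: 19.5
tool_pos: [0.3694, -0.2783, 0.0277]
tool_rot: [2.255, 1.57, 1.223]
contact_force: [0.4, 0.3, -0.2]
opening: 0.0458
time: 20.0
tool_pos: [0.37, -0.279, 0.1704]
tool_rot: [0.328, 1.567, -0.704]
contact_force: [-0.3, -0.2, -0.8]
opening: 0.046
shift mm [ 2.000e-01  3.827e+02 -2.074e+02] twist [ 0.823  0.003 -0.002] jaw now -1.032 q6 0.22
```

The opening is 46 mm, so the plate isn't in the grip. I'll look.

```bash
python3 - <<'E'
from h import *
im,T=shot('w9'); h=cv2.cvtColor(im,cv2.COLOR_BGR2HSV); m=(h[...,2]>165)&(h[...,1]<50)
for r in rect('wrist',im,m,.01,(.369,-.278),T): print(r)
E
```

```text
(369.1, -278.3, array([59.8, 60.7]), 30.8, 'px', array([257., 178.]))
```

View pics/w9.png

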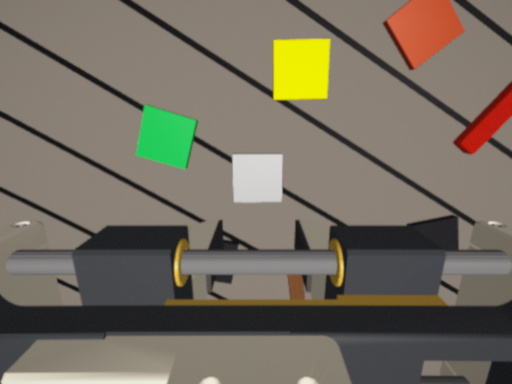

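```bash
python3 - <<'E'
from h import *
T=np.load('pics/w9.npy'); print(robot.tip_extent)
for x in (-.02,0,.006,.015,.025):
    for y in (-.0095,.0095):
        P=(T@np.array([[x,y,-.023,1],[x,y,.023,1]]).T).T[:,:3]; print(x,y,proj('wrist',P,T).round().tolist())
im=cv2.imread('pics/w9.png'); cv2.imwrite('pics/w9c.png',cv2.resize(im[210:310,190:330],None,fx=5,fy=5,interpolation=cv2.INTER_CUBIC))
E
```

```text
0.025
-0.02 -0.0095 [[218.0, 266.0], [298.0, 266.0]]
-0.02 0.0095 [[217.0, 236.0], [299.0, 236.0]]
0 -0.0095 [[222.0, 250.0], [294.0, 249.0]]
0 0.0095 [[221.0, 222.0], [295.0, 222.0]]
0.006 -0.0095 [[224.0, 245.0], [292.0, 245.0]]
0.006 0.0095 [[223.0, 219.0], [293.0, 219.0]]
0.015 -0.0095 [[225.0, 239.0], [291.0, 239.0]]
0.015 0.0095 [[224.0, 214.0], [292.0, 214.0]]
0.025 -0.0095 [[227.0, 233.0], [289.0, 233.0]]
0.025 0.0095 [[226.0, 209.0], [290.0, 209.0]]
```

View pics/w9c.png

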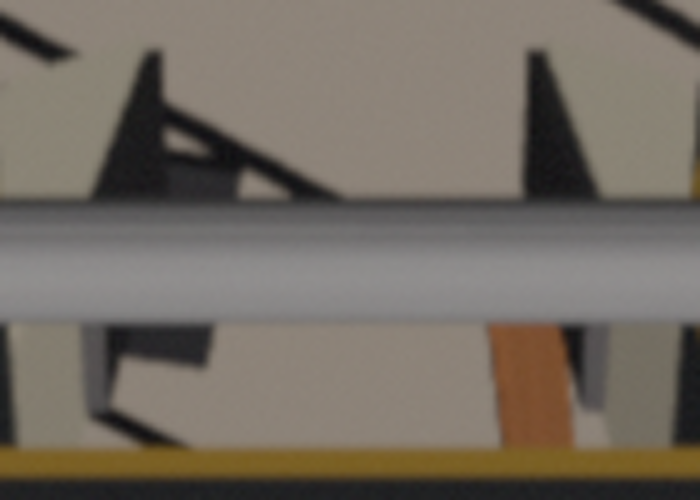

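The plate is untouched. From the pad image, the tips project to x≈0 to 3 mm rather than 25 mm: pad corners at (221,220) and (297,220), 76 px apart for 46 mm. So the fingers really ended about 20 mm higher than assumed and closed above the plate. I'll redo it by lowering in small steps and watching the force.

```bash
python3 -m creep '[{"translation":[0,0,0],"twist":[0,0,0],"hand":86},{"translation":[0,0,0],"twist":[0,0,0],"hand":86},{"translation":[0.03,0,0],"twist":[0,0,0],"hand":86},{"translation":[0.06,0,0],"twist":[0,0,0],"hand":86},{"translation":[0.09,0,0],"twist":[0,0,0],"hand":86}]'
python3 -m creep '[{"translation":[0.03,0,0],"twist":[0,0,0],"hand":86},{"translation":[0.04,0,0],"twist":[0,0,0],"hand":86},{"translation":[0.04,0,0],"twist":[0,0,0],"hand":86}]'
python3 - <<'E'
from h import *
goto([.3692,-.2784,.028],np.deg2rad(30.9-90))
E
```

```text
time: 20.55
tool_pos: [0.3708, -0.2797, 0.0805]
tool_rot: [0.289, 1.565, -0.743]
contact_force: [0.5, -1.0, -0.4]
opening: 0.0778
time: 20.85
tool_pos: [0.3699, -0.2788, 0.0388]
tool_rot: [0.637, 1.57, -0.395]
contact_force: [0.1, -0.7, 0.0]
opening: 0.0792
shift mm [10.8 -0.4 -0.7] twist [-0.     0.001 -0.001] jaw now -1.032 q6 0.22
```

```bash
python3 -m creep '[{"translation":[0.005,0,-0.0005],"twist":[0,0,0],"hand":86},{"translation":[0.01,0,-0.0005],"twist":[0,0,0],"hand":86},{"translation":[0.014,0,-0.0005],"twist":[0,0,0],"hand":86},{"translation":[0.014,0,-0.0005],"twist":[0,0,0],"hand":86}]'
python3 -m creep '[{"translation":[0.002,0,0],"twist":[0,0,0],"hand":86},{"translation":[0.004,0,0],"twist":[0,0,0],"hand":86},{"translation":[0.004,0,0],"twist":[0,0,0],"hand":86}]'
python3 -m creep '[{"translation":[0.002,0,0],"twist":[0,0,0],"hand":86},{"translation":[0.004,0,0],"twist":[0,0,0],"hand":86},{"translation":[0.004,0,0],"twist":[0,0,0],"hand":86}]'
```

```text
time: 21.25
tool_pos: [0.3697, -0.2784, 0.0248]
tool_rot: [0.581, 1.57, -0.451]
contact_force: [0.2, 0.3, -0.5]
opening: 0.0787
time: 21.55
tool_pos: [0.3696, -0.2783, 0.0208]
tool_rot: [0.574, 1.57, -0.457]
contact_force: [0.2, -0.8, -0.3]
opening: 0.0789
time: 21.85
tool_pos: [0.3695, -0.2782, 0.0165]
tool_rot: [0.831, 1.57, -0.201]
contact_force: [-0.0, -0.4, 0.7]
opening: 0.0787
```

No contact at TCP z 16.5 mm, so the tips are indeed shorter. I'll carry on down carefully.

```bash
python3 -m creep '[{"translation":[0.002,0,0],"twist":[0,0,0],"hand":86},{"translation":[0.004,0,0],"twist":[0,0,0],"hand":86},{"translation":[0.004,0,0],"twist":[0,0,0],"hand":86}]'
python3 -m creep '[{"translation":[0.001,0,0],"twist":[0,0,0],"hand":86},{"translation":[0.002,0,0],"twist":[0,0,0],"hand":86},{"translation":[0.002,0,0],"twist":[0,0,0],"hand":86}]'
python3 -m creep '[{"translation":[0.001,0,0],"twist":[0,0,0],"hand":86},{"translation":[0.002,0,0],"twist":[0,0,0],"hand":86},{"translation":[0.002,0,0],"twist":[0,0,0],"hand":86}]'
```

```text
time: 22.15
tool_pos: [0.3694, -0.2781, 0.0122]
tool_rot: [2.075, 1.57, 1.043]
contact_force: [-0.4, -0.6, 0.7]
opening: 0.079
time: 22.45
tool_pos: [0.3693, -0.278, 0.0101]
tool_rot: [2.502, 1.57, 1.471]
contact_force: [0.7, 0.6, 1.4]
opening: 0.079
time: 22.75
tool_pos: [0.3693, -0.278, 0.008]
tool_rot: [2.777, 1.57, 1.745]
contact_force: [-0.3, -0.3, 0.1]
opening: 0.0789
```

```bash
python3 -m creep '[{"translation":[0,0,0],"twist":[0,0,0],"hand":60},{"translation":[0,0,0],"twist":[0,0,0],"hand":60},{"translation":[0,0,0],"twist":[0,0,0],"hand":60},{"translation":[0,0,0],"twist":[0,0,0],"hand":60},{"translation":[0,0,0],"twist":[0,0,0],"hand":60}]' 35
python3 -m creep '[{"translation":[0,0,0],"twist":[0,0,0],"hand":50},{"translation":[0,0,0],"twist":[0,0,0],"hand":50},{"translation":[0,0,0],"twist":[0,0,0],"hand":50}]'
```

```text
time: 23.25
tool_pos: [0.3693, -0.278, 0.008]
tool_rot: [2.684, 1.57, 1.652]
contact_force: [0.0, 0.1, -0.6]
opening: 0.0592
time: 23.55
tool_pos: [0.3693, -0.278, 0.008]
tool_rot: [2.721, 1.57, 1.69]
contact_force: [-0.7, 1.1, 0.8]
opening: 0.0592
```

Gripped at 59 mm. Lift and carry.

```bash
python3 -m creep '[{"translation":[-0.01,0,0],"twist":[0,0,0],"hand":50},{"translation":[-0.04,0,0],"twist":[0,0,0],"hand":50},{"translation":[-0.08,0,0],"twist":[0,0,0],"hand":50},{"translation":[-0.12,0,0],"twist":[0,0,0],"hand":50},{"translation":[-0.16,0,0],"twist":[0,0,0],"hand":50}]'
python3 - <<'E'
from h import *
print(robot.observe()['opening']);goto([.592,.0954,.17],np.deg2rad(73.7))
E
```

```text
time: 24.05
tool_pos: [0.3688, -0.2775, 0.17]
tool_rot: [2.993, 1.57, 1.961]
contact_force: [-0.0, -0.7, -2.8]
opening: 0.0591
0.05906003482960201
shift mm [ 3.000e-01  3.829e+02 -2.056e+02] twist [ 0.823 -0.001  0.   ] jaw now -1.032 q6 0.22
```

```bash
python3 -m creep '[{"translation":[0,0.035,-0.018],"twist":[0.08,0,0],"hand":50},{"translation":[0,0.075,-0.04],"twist":[0.16,0,0],"hand":50},{"translation":[0,0.115,-0.062],"twist":[0.24,0,0],"hand":50},{"translation":[0,0.155,-0.083],"twist":[0.32,0,0],"hand":50},{"translation":[0,0.19,-0.102],"twist":[0.4,0,0],"hand":50}]'
python3 - <<'E'
from h import *
print(robot.observe()['opening']);goto([.592,.0954,.17],np.deg2rad(73.7))
E
```

```text
time: 24.55
tool_pos: [0.4799, -0.0904, 0.1707]
tool_rot: [-2.933, 1.57, 1.915]
contact_force: [-0.3, -0.5, -3.3]
opening: 0.0593
0.05928378709679421
shift mm [   0.8  136.2 -168.9] twist [ 0.42  -0.001  0.   ] jaw now -1.435 q6 1.09
```

```bash
python3 -m creep '[{"translation":[0,0.027,-0.033],"twist":[0.08,0,0],"hand":50},{"translation":[0,0.054,-0.066],"twist":[0.16,0,0],"hand":50},{"translation":[0,0.081,-0.1],"twist":[0.24,0,0],"hand":50},{"translation":[0,0.105,-0.13],"twist":[0.33,0,0],"hand":50},{"translation":[0,0.12,-0.148],"twist":[0.42,0,0],"hand":50}]'
python3 -m creep '[{"translation":[0,0,0],"twist":[0,0,0],"hand":50},{"translation":[0,0,0],"twist":[0,0,0],"hand":50}]'
python3 - <<'E'
from h import *
im,T=shot('w10');goto([.592,.0954,.17],np.deg2rad(73.7))
print(robot.observe()['opening'],proj('wrist',[.592,.0954,.07],T))
E
```

```text
time: 25.05
tool_pos: [0.5792, 0.0753, 0.171]
tool_rot: [-2.438, 1.569, 1.988]
contact_force: [1.5, -0.8, -2.3]
opening: 0.0587
time: 25.25
tool_pos: [0.5785, 0.0757, 0.1708]
tool_rot: [-1.906, 1.568, 2.523]
contact_force: [0.4, -0.0, -3.6]
opening: 0.059
shift mm [  0.9   7.3 -23.5] twist [ 0.    -0.001  0.002] jaw now -1.855 q6 1.85
0.0595331363631137 [[236.42238629 184.19806127]]
```

View pics/w10.png

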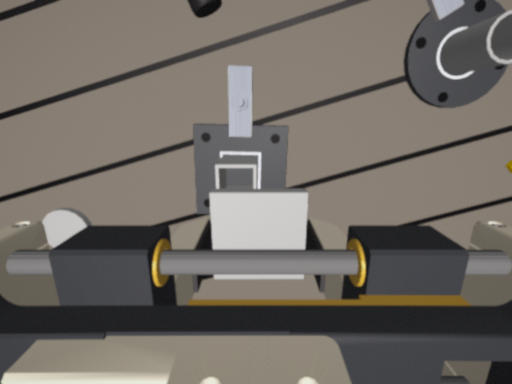

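The tube top spans columns 216–258, which agrees with the expected centre at (236,184). The cap is held flat.

```bash
python3 -m creep '[{"translation":[0,0.005,-0.015],"twist":[0,0,0.001],"hand":50},{"translation":[0,0.0075,-0.024],"twist":[0,0,0.001],"hand":50},{"translation":[0.02,0.0075,-0.025],"twist":[0,0,0.001],"hand":50},{"translation":[0.045,0.0075,-0.025],"twist":[0,0,0.001],"hand":50},{"translation":[0.065,0.0075,-0.025],"twist":[0,0,0.001],"hand":50}]'
python3 -m creep '[{"translation":[0,0,0],"twist":[0,0,0],"hand":50},{"translation":[0,0,0],"twist":[0,0,0],"hand":50}]'
python3 - <<'E'
from h import *
goto([.592,.0956,.079],np.deg2rad(73.7))
E
```

```text
time: 25.8
tool_pos: [0.5918, 0.0961, 0.105]
tool_rot: [-1.656, 1.569, 2.772]
contact_force: [0.5, -0.4, -2.8]
opening: 0.0589
time: 26.0
tool_pos: [0.5918, 0.0955, 0.1053]
tool_rot: [-1.529, 1.568, 2.899]
contact_force: [0.1, 0.3, -2.6]
opening: 0.059
shift mm [26.3  0.3 -0.2] twist [-0.     0.     0.003] jaw now -1.855 q6 1.89
```

```bash
python3 -m creep '[{"translation":[0.008,0,0],"twist":[0,0,0.002],"hand":50},{"translation":[0.015,0,0],"twist":[0,0,0.002],"hand":50},{"translation":[0.02,0,0],"twist":[0,0,0.002],"hand":50},{"translation":[0.021,0,0],"twist":[0,0,0.002],"hand":50},{"translation":[0.021,0,0],"twist":[0,0,0.002],"hand":50}]'
python3 - <<'E'
from h import *
goto([.592,.0955,.078],np.deg2rad(73.7))
E
```

```text
time: 26.5
tool_pos: [0.5916, 0.0955, 0.0841]
tool_rot: [-1.347, 1.57, 3.081]
contact_force: [-0.1, -0.0, -2.6]
opening: 0.0588
shift mm [ 6.1  0.4 -0.1] twist [-0.     0.     0.001] jaw now -1.855 q6 1.89
```

```bash
python3 -m creep '[{"translation":[0.002,0.0003,0],"twist":[0,0,0],"hand":50},{"translation":[0.004,0.0003,0],"twist":[0,0,0],"hand":50},{"translation":[0.0055,0.0003,0],"twist":[0,0,0],"hand":50},{"translation":[0.0055,0.0003,0],"twist":[0,0,0],"hand":50}]'
python3 -m creep '[{"translation":[0.0005,0,0],"twist":[0,0,0],"hand":50},{"translation":[0.001,0,0],"twist":[0,0,0],"hand":50},{"translation":[0.001,0,0],"twist":[0,0,0],"hand":50}]'
```

```text
time: 26.9
tool_pos: [0.5918, 0.0954, 0.0784]
tool_rot: [-1.324, 1.569, 3.104]
contact_force: [-0.4, -0.1, -2.9]
opening: 0.0587
time: 27.2
tool_pos: [0.5919, 0.0955, 0.0779]
tool_rot: [-1.358, 1.57, 3.07]
contact_force: [-1.1, -0.4, 2.7]
opening: 0.0592
```

Seated. Release, rise and check.

```bash
python3 -m creep '[{"translation":[0,0,0],"twist":[0,0,0],"hand":86},{"translation":[0,0,0],"twist":[0,0,0],"hand":86},{"translation":[0,0,0],"twist":[0,0,0],"hand":86},{"translation":[0,0,0],"twist":[0,0,0],"hand":86},{"translation":[0,0,0],"twist":[0,0,0],"hand":86}]'
python3 -m creep '[{"translation":[-0.02,0,0],"twist":[0,0,0],"hand":86},{"translation":[-0.05,0,0],"twist":[0,0,0],"hand":86},{"translation":[-0.09,0,0],"twist":[0,0,0],"hand":86},{"translation":[-0.13,0,0],"twist":[0,0,0],"hand":86},{"translation":[-0.13,0,0],"twist":[0,0,0],"hand":86}]'
python3 - <<'E'
from h import *
im,T=shot('w11'); h=cv2.cvtColor(im,cv2.COLOR_BGR2HSV); m=(h[...,2]>175)&(h[...,1]<50)
for r in rect('wrist',im,m,.08,(.592,.0955),T): print(r)
goto([.5791,.3333,.2])
E
```

```text
time: 27.7
tool_pos: [0.5919, 0.0954, 0.0779]
tool_rot: [-1.341, 1.57, 3.087]
contact_force: [-0.5, 0.4, 0.5]
opening: 0.0786
time: 28.2
tool_pos: [0.595, 0.0956, 0.2142]
tool_rot: [1.896, 1.56, 0.041]
contact_force: [0.4, -0.1, 0.1]
opening: 0.0789
(594.6, 95.4, array([59.1, 64.6]), 73.8, 'px', array([260., 184.]))
shift mm [  11.1  -80.7 -224.1] twist [-0.    -0.002 -0.006] jaw now -1.855 q6 1.89
```

View pics/w11.png

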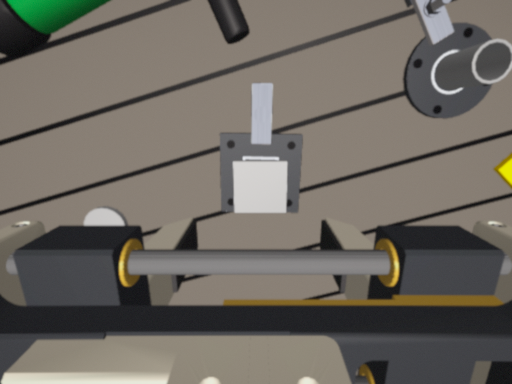

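The square plate is on its tube at (260,184), in line. The chalk line merged with its far edge, which explains the 64.6 mm. On to the disc.

```bash
python3 -m creep '[{"translation":[0.002,-0.015,-0.043],"twist":[0,0,-0.003],"hand":86},{"translation":[0.004,-0.03,-0.086],"twist":[0,0,-0.006],"hand":86},{"translation":[0.006,-0.046,-0.13],"twist":[0,0,-0.006],"hand":86},{"translation":[0.008,-0.06,-0.17],"twist":[0,0,-0.006],"hand":86},{"translation":[0.01,-0.074,-0.206],"twist":[0,0,-0.006],"hand":86}]'
python3 -m creep '[{"translation":[0,-0.007,-0.015],"twist":[0,0,0],"hand":86},{"translation":[0,-0.007,-0.015],"twist":[0,0,0],"hand":86},{"translation":[0,-0.007,-0.015],"twist":[0,0,0],"hand":86}]'
python3 - <<'E'
from h import *
im,T=shot('w12'); circ(im,T,.01,(.579,.333),60,165); goto([.5791,.3333,.04])
E
```

```text
time: 28.75
tool_pos: [0.5794, 0.3159, 0.1991]
tool_rot: [-1.698, 1.568, 2.73]
contact_force: [0.7, 0.7, 0.1]
opening: 0.0789
time: 29.05
tool_pos: [0.5767, 0.3314, 0.1981]
tool_rot: [-1.197, 1.567, -3.051]
contact_force: [-0.5, -0.4, 0.3]
opening: 0.0787
circle 579.8 334.5 d 60.7 want 60 ellipse [580.2 334.6] [58.7 59.4] [255. 170.]
shift mm [158.5   1.7  -3.1] twist [-0.     0.001  0.003] jaw now -1.856 q6 2.26
```

```bash
python3 -m creep '[{"translation":[0.04,0.0023,-0.004],"twist":[0,0,0.002],"hand":86},{"translation":[0.08,0.0023,-0.004],"twist":[0,0,0.002],"hand":86},{"translation":[0.12,0.0023,-0.004],"twist":[0,0,0.002],"hand":86},{"translation":[0.15,0.0023,-0.004],"twist":[0,0,0.002],"hand":86},{"translation":[0.155,0.0023,-0.004],"twist":[0,0,0.002],"hand":86}]'
python3 -m creep '[{"translation":[0,0,0],"twist":[0,0,0],"hand":86},{"translation":[0,0,0],"twist":[0,0,0],"hand":86}]'
python3 - <<'E'
from h import *
goto([.580,.3345,.008])
E
```

```text
time: 29.6
tool_pos: [0.578, 0.3309, 0.0394]
tool_rot: [-0.842, 1.561, -2.7]
contact_force: [-0.6, -0.7, -0.3]
opening: 0.079
time: 29.8
tool_pos: [0.5791, 0.3301, 0.0409]
tool_rot: [-0.801, 1.563, -2.661]
contact_force: [-0.1, -1.0, -0.2]
opening: 0.0788
shift mm [32.8 -0.2 -4.6] twist [-0.     0.005  0.006] jaw now -1.859 q6 2.26
```

```bash
python3 -m creep '[{"translation":[0.007,0,-0.0046],"twist":[0,0.005,0.006],"hand":86},{"translation":[0.015,0,-0.0046],"twist":[0,0.005,0.006],"hand":86},{"translation":[0.022,0,-0.0046],"twist":[0,0.005,0.006],"hand":86},{"translation":[0.026,0,-0.0046],"twist":[0,0.005,0.006],"hand":86},{"translation":[0.026,0,-0.0046],"twist":[0,0.005,0.006],"hand":86}]'
python3 - <<'E'
from h import *
goto([.580,.3345,.008])
E
```

```text
time: 30.3
tool_pos: [0.5797, 0.3343, 0.0138]
tool_rot: [-0.534, 1.569, -2.393]
contact_force: [0.4, 0.0, 1.0]
opening: 0.0789
shift mm [ 5.8  0.3 -0.3] twist [-0.     0.002  0.001] jaw now -1.859 q6 2.27
```

```bash
python3 -m creep '[{"translation":[0.003,0.0003,-0.0003],"twist":[0,0.002,0],"hand":86},{"translation":[0.006,0.0003,-0.0003],"twist":[0,0.002,0],"hand":86},{"translation":[0.006,0.0003,-0.0003],"twist":[0,0.002,0],"hand":86},{"translation":[0.006,0.0003,-0.0003],"twist":[0,0.002,0],"hand":86}]'
python3 -m creep '[{"translation":[0,0,0],"twist":[0,0,0],"hand":50},{"translation":[0,0,0],"twist":[0,0,0],"hand":50},{"translation":[0,0,0],"twist":[0,0,0],"hand":50},{"translation":[0,0,0],"twist":[0,0,0],"hand":50},{"translation":[0,0,0],"twist":[0,0,0],"hand":50}]' 35
python3 -m creep '[{"translation":[0,0,0],"twist":[0,0,0],"hand":50},{"translation":[0,0,0],"twist":[0,0,0],"hand":50},{"translation":[0,0,0],"twist":[0,0,0],"hand":50}]'
```

```text
time: 30.7
tool_pos: [0.5801, 0.3345, 0.0078]
tool_rot: [-2.047, 1.57, 2.377]
contact_force: [-0.0, 0.2, -0.8]
opening: 0.079
time: 31.2
tool_pos: [0.5801, 0.3344, 0.008]
tool_rot: [-2.086, 1.57, 2.338]
contact_force: [-0.5, -1.0, 1.1]
opening: 0.0582
time: 31.5
tool_pos: [0.5801, 0.3344, 0.008]
tool_rot: [-2.094, 1.57, 2.33]
contact_force: [-0.4, 0.3, 1.2]
opening: 0.0581
```

```bash
python3 -m creep '[{"translation":[-0.01,0,0],"twist":[0,0,0],"hand":50},{"translation":[-0.04,0,0],"twist":[0,0,0],"hand":50},{"translation":[-0.08,0,0],"twist":[0,0,0],"hand":50},{"translation":[-0.12,0,0],"twist":[0,0,0],"hand":50},{"translation":[-0.165,0,0],"twist":[0,0,0],"hand":50}]'
python3 - <<'E'
from h import *
print(robot.observe()['opening']);goto([.6499,-.1679,.18],np.deg2rad(-74))
E
```

```text
time: 32.0
tool_pos: [0.5794, 0.3341, 0.1741]
tool_rot: [-1.27, 1.568, -3.129]
contact_force: [1.1, -0.6, -2.6]
opening: 0.0585
0.05849867772452814
shift mm [ -6.  210.3 461.2] twist [-0.568  0.     0.002] jaw now -1.859 q6 2.27
```

```bash
python3 -m creep '[{"translation":[-0.002,0.018,0.04],"twist":[-0.05,0,0],"hand":50},{"translation":[-0.004,0.038,0.083],"twist":[-0.11,0,0],"hand":50},{"translation":[-0.006,0.057,0.126],"twist":[-0.17,0,0],"hand":50},{"translation":[-0.006,0.077,0.169],"twist":[-0.23,0,0],"hand":50},{"translation":[-0.006,0.096,0.211],"twist":[-0.28,0,0],"hand":50}]'
python3 - <<'E'
from h import *
print(robot.observe()['opening']);goto([.6499,-.1679,.18],np.deg2rad(-74))
E
```

```text
time: 32.5
tool_pos: [0.6113, 0.1026, 0.1807]
tool_rot: [-1.557, 1.569, -3.134]
contact_force: [0.5, 0.0, -2.0]
opening: 0.0584
0.058360097881069266
shift mm [  0.6  40.2 270.3] twist [-0.285 -0.     0.002] jaw now -1.577 q6 1.62
```

```bash
python3 -m creep '[{"translation":[0,0.007,0.045],"twist":[-0.06,0,0],"hand":50},{"translation":[0,0.014,0.09],"twist":[-0.12,0,0],"hand":50},{"translation":[0,0.02,0.135],"twist":[-0.18,0,0],"hand":50},{"translation":[0,0.025,0.18],"twist":[-0.24,0,0],"hand":50},{"translation":[0,0.03,0.215],"twist":[-0.285,0,0.001],"hand":50}]'
python3 -m creep '[{"translation":[0,0,0.01],"twist":[0,0,0],"hand":50},{"translation":[0,0,0.02],"twist":[0,0,0],"hand":50},{"translation":[0,0,0.02],"twist":[0,0,0],"hand":50}]'
python3 - <<'E'
from h import *
im,T=shot('w13');print(robot.observe()['opening'],proj('wrist',[.6499,-.1679,.07],T));goto([.6499,-.1679,.18],np.deg2rad(-74))
E
```

```text
time: 33.0
tool_pos: [0.6397, -0.1153, 0.181]
tool_rot: [-1.67, 1.57, -2.96]
contact_force: [-0.2, 1.3, -2.1]
opening: 0.0576
time: 33.3
tool_pos: [0.6454, -0.1349, 0.181]
tool_rot: [-1.722, 1.57, -3.014]
contact_force: [0.4, -0.1, -2.6]
opening: 0.058
0.058363957852027644 [[290.17380172 193.42032394]]
shift mm [ 1.  -5.  34.1] twist [ 0.001 -0.001  0.001] jaw now -1.291 q6 0.97
```

View pics/w13.png

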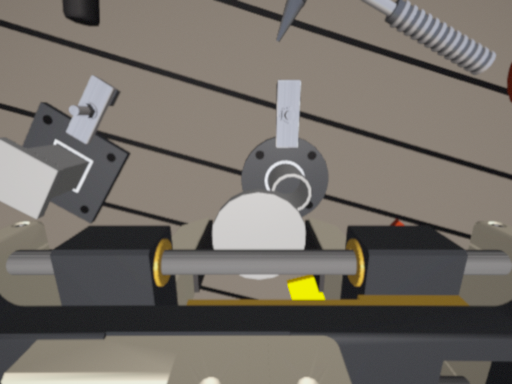

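The round tube rim is at about (291,192), where expected. The disc is held centred at (259,235).

```bash
python3 -m creep '[{"translation":[0,-0.003,0.018],"twist":[0,0,0],"hand":50},{"translation":[0,-0.005,0.033],"twist":[0,0,0],"hand":50},{"translation":[0.02,-0.005,0.035],"twist":[0,0,0],"hand":50},{"translation":[0.05,-0.005,0.035],"twist":[0,0,0],"hand":50},{"translation":[0.075,-0.005,0.035],"twist":[0,0,0],"hand":50}]'
python3 -m creep '[{"translation":[0,0,0],"twist":[0,0,0],"hand":50},{"translation":[0,0,0],"twist":[0,0,0],"hand":50}]'
python3 - <<'E'
from h import *
goto([.6499,-.1679,.078],np.deg2rad(-74))
E
```

```text
time: 33.85
tool_pos: [0.65, -0.1693, 0.1048]
tool_rot: [-2.026, 1.569, 2.966]
contact_force: [-0.9, -0.3, -2.2]
opening: 0.0581
time: 34.05
tool_pos: [0.6501, -0.1696, 0.1049]
tool_rot: [-1.997, 1.569, 2.995]
contact_force: [0.0, 0.2, -2.4]
opening: 0.0584
shift mm [26.9  0.3 -1.7] twist [ 0.    -0.001  0.002] jaw now -1.291 q6 0.92
```

```bash
python3 -m creep '[{"translation":[0.008,0.0003,-0.0015],"twist":[0,0,0.001],"hand":50},{"translation":[0.015,0.0003,-0.0015],"twist":[0,0,0.001],"hand":50},{"translation":[0.02,0.0003,-0.0015],"twist":[0,0,0.001],"hand":50},{"translation":[0.022,0.0003,-0.0015],"twist":[0,0,0.001],"hand":50},{"translation":[0.022,0.0003,-0.0015],"twist":[0,0,0.001],"hand":50}]'
python3 -m creep '[{"translation":[0.002,0,0],"twist":[0,0,0],"hand":50},{"translation":[0.004,0,0],"twist":[0,0,0],"hand":50},{"translation":[0.0045,0,0],"twist":[0,0,0],"hand":50},{"translation":[0.0045,0,0],"twist":[0,0,0],"hand":50}]'
python3 - <<'E'
from h import *
goto([.6499,-.1679,.078],np.deg2rad(-74)); print(robot.observe()['contact_force'])
E
```

```text
time: 34.55
tool_pos: [0.6498, -0.168, 0.0826]
tool_rot: [-2.322, 1.569, 2.67]
contact_force: [0.5, 0.9, -1.4]
opening: 0.058
time: 34.95
tool_pos: [0.6498, -0.168, 0.0781]
tool_rot: [-2.315, 1.569, 2.677]
contact_force: [-0.5, 0.0, -3.4]
opening: 0.0581
shift mm [ 0.1  0.1 -0.1] twist [ 0.    -0.001  0.001] jaw now -1.291 q6 0.92
[-0.45576661  0.0193657  -3.42124997]
```

```bash
python3 -m creep '[{"translation":[0.0005,0,0],"twist":[0,0,0],"hand":50},{"translation":[0.001,0,0],"twist":[0,0,0],"hand":50},{"translation":[0.001,0,0],"twist":[0,0,0],"hand":50}]'
python3 -m creep '[{"translation":[0,0,0],"twist":[0,0,0],"hand":86},{"translation":[0,0,0],"twist":[0,0,0],"hand":86},{"translation":[0,0,0],"twist":[0,0,0],"hand":86},{"translation":[0,0,0],"twist":[0,0,0],"hand":86},{"translation":[0,0,0],"twist":[0,0,0],"hand":86}]'
python3 -m creep '[{"translation":[-0.02,0,0],"twist":[0,0,0],"hand":86},{"translation":[-0.05,0,0],"twist":[0,0,0],"hand":86},{"translation":[-0.09,0,0],"twist":[0,0,0],"hand":86},{"translation":[-0.13,0,0],"twist":[0,0,0],"hand":86},{"translation":[-0.13,0,0],"twist":[0,0,0],"hand":86}]'
python3 -m creep '[{"translation":[0,-0.04,0],"twist":[0,0,0],"hand":86},{"translation":[0,-0.08,0],"twist":[0,0,0],"hand":86},{"translation":[0,-0.12,0],"twist":[0,0,0],"hand":86},{"translation":[0,-0.16,0],"twist":[0,0,0],"hand":86},{"translation":[0,-0.2,0],"twist":[0,0,0],"hand":86}]'
python3 - <<'E'
from h import *
t=robot.read_camera('top'); s=robot.read_camera('side')
h=cv2.cvtColor(t,cv2.COLOR_BGR2HSV); m=(h[...,2]>175)&(h[...,1]<50)
for nn in [(.592,.0954),(.6499,-.1679)]:
    for r in rect('top',t,m,.08,nn): print(r)
o=cv2.imread('pics/top0.png')
for nm,px in [('tube',(239,199)),('cap',(344,153)),('mag',(123,195))]:
    x,y=px; print(nm,'diff',cv2.absdiff(t,o)[y-15:y+15,x-15:x+15].max())
T=cv2.resize(t[110:250,100:420],(800,350),interpolation=cv2.INTER_CUBIC)
S=cv2.resize(s[90:250,180:420],(375,250),interpolation=cv2.INTER_CUBIC); c=np.zeros((600,800,3),np.uint8); c[:350]=T; c[350:,:375]=S
cv2.imwrite('pics/fin.png',c)
E
```

```text
time: 35.25
tool_pos: [0.65, -0.1681, 0.0779]
tool_rot: [-2.4, 1.57, 2.592]
contact_force: [-2.0, 1.2, 4.0]
opening: 0.0582
time: 35.75
tool_pos: [0.65, -0.1681, 0.0778]
tool_rot: [-2.42, 1.57, 2.572]
contact_force: [-0.0, -0.3, 0.3]
opening: 0.0792
time: 36.25
tool_pos: [0.6528, -0.1691, 0.215]
tool_rot: [0.945, 1.559, -0.346]
contact_force: [-0.5, -0.0, 0.6]
opening: 0.0787
time: 36.75
tool_pos: [0.4588, -0.2244, 0.2126]
tool_rot: [0.943, 1.56, -0.348]
contact_force: [1.0, -1.5, 0.0]
opening: 0.0789
(621.8, 83.3, array([ 65.5, 134.7]), 71.9, 'px', array([213., 145.]))
(677.1, -162.9, array([137.,  62.]), 7.5, 'px', array([288., 126.]))
tube diff 10
cap diff 156
mag diff 9
```

View pics/fin.png

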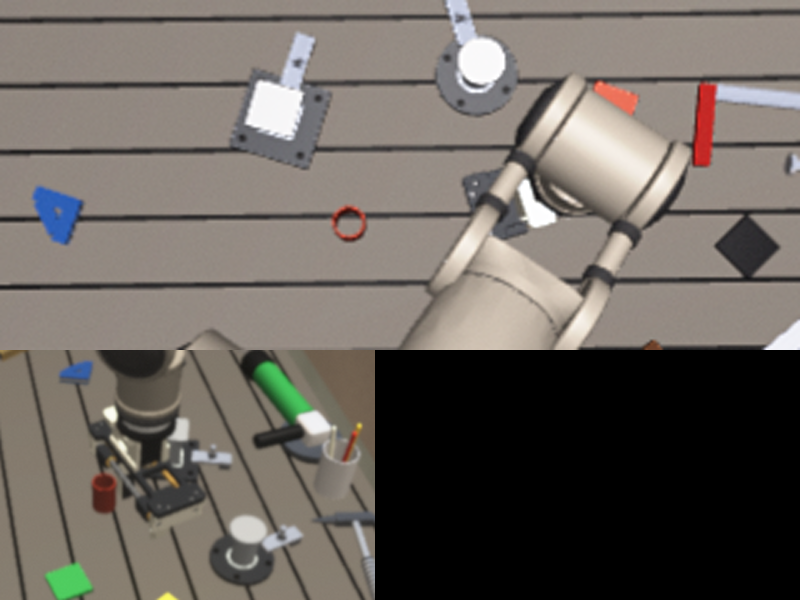

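Both pedestals are up. The magnet and primed tube are unchanged, and the primed plate is hidden by the arm. I'll take one numeric check with the strap and chalk cut away by a morphological opening, and move the arm aside first.

```bash
python3 -m creep '[{"translation":[0,-0.03,0.0],"twist":[0,0,0],"hand":86},{"translation":[0,-0.05,0.03],"twist":[0,0,0],"hand":86},{"translation":[0,-0.06,0.07],"twist":[0,0,0],"hand":86},{"translation":[0,-0.06,0.11],"twist":[0,0,0],"hand":86},{"translation":[0,-0.06,0.15],"twist":[0,0,0],"hand":86}]'
python3 -m creep '[{"translation":[0,-0.03,0.03],"twist":[0,0,0],"hand":86},{"translation":[0,-0.06,0.06],"twist":[0,0,0],"hand":86},{"translation":[0,-0.06,0.06],"twist":[0,0,0],"hand":86}]'
python3 - <<'E'
from h import *
t=robot.read_camera('top'); s=robot.read_camera('side'); cv2.imwrite('pics/topf.png',t); cv2.imwrite('pics/sidef.png',s)
o=cv2.imread('pics/top0.png'); print('primed plate diff',cv2.absdiff(t,o)[138:168,329:359].max())
for n,im in (('top',t),('side',s)):
    h=cv2.cvtColor(im,cv2.COLOR_BGR2HSV); m=((h[...,2]>(175 if n=='top' else 135))&(h[...,1]<50)).astype(np.uint8)
    m=cv2.morphologyEx(m,cv2.MORPH_OPEN,cv2.getStructuringElement(cv2.MORPH_ELLIPSE,(11,11)))
    for nn in [(.592,.0954),(.6499,-.1679)]:
        for r in rect(n,im,m,.08,nn): print(n,r)
E
```

```text
time: 37.35
tool_pos: [0.4404, -0.387, 0.213]
tool_rot: [0.915, 1.562, -0.379]
contact_force: [1.1, -0.1, -0.2]
opening: 0.079
time: 37.65
tool_pos: [0.3969, -0.4654, 0.2116]
tool_rot: [0.758, 1.562, -0.541]
contact_force: [-0.2, 0.1, 0.2]
opening: 0.0791
primed plate diff 10
top (589.2, 95.4, array([64.6, 68.9]), 82.8, 'px', array([210., 153.]))
top (650.0, -168.0, array([61.4, 57.1]), 43.7, 'px', array([292., 134.]))
side (650.4, -167.2, array([64.6, 70.8]), 1.6, 'px', array([340., 204.]))
```

The disc centre is (650.0,-168.0) against a mark at (649.7,-167.8). The square plate is within about 3 mm, and the bystanders are unchanged. Handing in.

```bash
python3 -c "
from cell import robot
print(robot.hand_in())"
```

```text
the job is handed in; nothing more can be done
None
```

Both pedestals are fitted up and the job is handed in at about 38 s of the 122 s. The hand-in reports no verdict, so these are my own checks.

**What I did:** I stood the bare square tube in the chalked square and the bare round tube in the chalked circle. Then I laid the bare square plate and the bare disc flat on top of their tubes.

**Last checks:**
- **Disc:** seen from the top camera it is at (650.0, -168.0) mm, against a chalk centre of (649.7, -167.8).
- **Square plate:** the wrist view after release showed it in line at 73.8°, against 73.7° for the base. The last top view put its centre about 3 mm off, at (589.2, 95.4) against (592.0, 95.4).
- **Heights:** both tubes seated with the tool 10 mm higher than at pick-up, matching the base thickness. Both plates seated where they should, 70 mm higher.
- **Bystanders:** the primed tube, primed plate and magnet show no change in the top image from the start.

**Failed or disagreeing along the way:**
- **Missed grasps:** my first square-tube grasp lifted before the fingers had closed. My first square-plate grasp closed above the plate, because the fingertips really sit about 20 mm shorter than the stated `tip_extent`. Neither attempt disturbed the part, and both were redone.
- **Unreliable readings:** in several views, chalk or clamp pixels merged with the parts. The wrist check gave the square plate a side of 64.6 mm instead of 60, and in the final pass its top-view angle (82.8°) and the side view's disc size (64.6 x 70.8 mm) were distorted. I did not rely on those figures.
- **Not measured:** the tube centres were not cleanly measured after release. They rest on the tool position when each tube was set down.

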